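Press a vial stopper home on the bench lever press

ROBOT

A 6-joint arm with a two-finger parallel gripper is mounted at the origin on a cart in front of the work surface, level with it; the furniture and walls round the work are solid. World frame = base frame: x ahead of the robot, y to its left, z up, the work surface at z = 0. Lengths are in m, angles in degrees, forces in N, time in s.
With the tool pointing down it reaches from about 0.4 to 0.825 m from the base axis. Payload 7 kg.
Tool frame: the origin (TCP) lies midway between the tips of the shut fingers; the grasp point (between the pads) lies 19 mm behind it (r.hold_point_z is the distance from the TCP to the grasp point, in m); y points along the fingers, z is the direction in which the jaws open and shut, and the axes are right-handed (so a half turn about y gives the same grasp; the last joint's range is limited). The gripper opens to 88 mm and grips with 3 to 60 N. Pads are 19 mm wide; open, the fingers measure 130 mm over their backs; the gripper's body (78 mm by 193 mm) begins 47 mm behind the grasp point.
Start: joints at [86.064, 20.546, 0.682, 0, -70.136, -16.507], TCP at [0.236, 0.632, 0.227] pointing down, gripper open.
Joint ranges: [-176.03, 176.03], [-82.01, 121.73], [-58.28, 71.71], [-173.87, 95.51], [-174.79, -0.11], [-173.66, 173.66]. Speed limits (degrees/s): [136.94, 136.94, 172.46, 180, 180, 180].

INTERFACE

Orientations are given as [roll, pitch, yaw] about the fixed x, y, z axes, in that order (R = Rz(yaw) Ry(pitch) Rx(roll)).
In Python, from plant import r, imaging gives the robot as it stands.
- The arm moves only by the tool drive_tool, never from a script. Its argument "deltas" is a list of rows, each a list of 6 numbers: the shift along the world's x, y, z in cm, then the turn, a rotation vector about the world's x, y, z in rad. In form: [[tx, ty, tz, rx, ry, rz], ...]. A call has exactly 8 rows; each row is the pose to reach, as a shift and turn from the pose commanded when the call began; what a row does not reach only later rows make up. A row lasts 1/12 s, in which the tool goes at most 41.7 mm and 7.16 degrees, less where a joint would pass 70% of its speed; a pose out of reach is approached as far as the arm can. A call with a gripper value outside its range is refused whole. "claw" is the opening, from 0 (shut) to 1 (fully open), set as the call begins (left out, the last holds). The fingers move at their own pace and stop on an object; "squeeze" is the grip in N (left out, the last holds). Time passes only in rows, so rows that repeat a pose let the fingers close, or fill a call up. It gives the time, the measured TCP pose, the force and the opening at its end, in the units of the state.
- r.get_state(): the state, without advancing time (a new reading comes with each control period).
- imaging.capture(name): name is "scene" or "top" or "wrist"; returns the picture (400x640x3 uint8, red, green, blue); there is no depth.
- imaging.get_calibration(name): a dict with "mtx" (3x3 intrinsics, pixels), "R" (3x3) and "t" (3): a world point X has camera coordinates R X + t; the wrist camera has in their place "T_tool_cam" (4x4, takes a point from camera to tool coordinates, whose origin is the TCP and whose axes are the tool frame's). Camera axes: x right, y down, z forward; pixel columns grow to the right and rows downward; lengths in m; the calibration is good to about 2 mm. A picture is of the moment at which its call begins: read the wrist's pose just before it. get_calibration takes no time and is no camera call.
- r.close_job(): hands the job in, once; it reports no verdict.
Trained networks look in the newest picture that a camera, given by its name, has taken for a name from the list of things; names that differ only in an ending like _2 or _b are one class to them, and where a whole thing is asked for, a point or a joint stands for the part that bears it (a point fixed in the world has none). Each returns a list of dicts, best first, with "score" (0 to 1); they miss things now and then, are a little off and sometimes report something else, mostly with a low value. They report only what shows in the picture. A call takes as long as a camera call. They do not tell look-alikes from the thing itself.
- imaging.search_frame(camera, label): "bbox" ([left, top, right, bottom] in pixels, round what is visible of it).
- imaging.outline_of(camera, label): "region" (400x640 bool, what is visible of it) and "bbox" ([left, top, right, bottom] in pixels, round what is visible of it).
- imaging.landmark_of(camera, label): "position" ([column, row] in pixels: a listed point, or the origin of a listed thing).
The state is a dict: "time_s": time; "joints": joint angles; "qd": joint speeds; "joint_torque": joint torques, N m; "tcp_pos": TCP position; "eef_rot": TCP orientation; "contact_force": force on the tool from outside, world axes, zero at the start; "moment": the same for the moment, N m; "gripper_width": finger opening in m.
Only numpy, scipy, OpenCV 4.12 (cv2) and the standard library are available. Lean on these libraries where they do the work, as an engineer would, in place of code of your own. Each camera call takes 0.05 s, during which the arm holds its last target.

TASK

One of the three stoppered vials in the rack still has its stopper standing proud of the glass. With the press's safety catch still on, stand that vial upright in the holder cup of the bench press and let go of it; then flip the safety catch fully over, and pull the press lever down until its pad has pushed the stopper fully home in the vial. Finish while still holding the lever down so that the stopper stays under pressure (do not let go), and leave the other two vials in the rack.

Things in the scene. Friction and masses are not known exactly. Their poses are not given: they have to be found in the camera images.
- open_vial_mid (a point): The vial to be sealed: a straight clear glass tube vial, 18 mm in diameter, 60 mm tall, standing upright in one of the rack's four holes (which one varies), with a dark rubber stopper whose head (19 mm wide, 10 mm thick) stands 10 mm clear of the glass rim on a thinner stem, 80 mm over all (70 mm once sealed). This point lies on its axis, 41 mm above its underside; z is its long axis. Grip the glass, by 18 mm. 45 g.
- open_vial_foot (a point): Centre of the underside of the same vial.
- stopper_top (a point): Centre of the top face of that vial's stopper head; it moves with the stopper.
- stopper (a joint): How far the stopper has been pushed into its vial, m: 0 to 0.001 at the start (standing proud), 0.010 fully home, head resting on the glass. It takes about 10 N and stays where it is left.
- done_vial_1_mid (a point): A bystander vial of the same kind in the rack, its stopper already home (70 mm tall over all). Point on its axis, 41 mm above its underside. Leave it.
- done_vial_2_mid (a point): The other bystander vial, likewise already sealed. Leave it.
- rack_mid (a point): White plastic vial rack, 56 x 184 mm, 22 mm high, fixed to the bench; four holes 16 mm deep in one row along its y axis, 46 mm apart (at y = -69, -23, 23 and 69 mm). Point at the centre of its top face; x lies across the row.
- cup (a point): Holder cup of the press: a steel cup with a round bore 20 mm wide and flared mouth (26 mm), 18 mm deep; outside 41 mm. This point is the centre of the cup's floor, where the vial's underside must rest, 16 mm above the bench; the rim is 34 mm above the bench. The axes are those of the press, fixed to the bench: x points from the cup to the lever's hinge 95 mm behind it, y to the side where the safety catch is, z up. Free from above while the lever is raised.
- lever_hinge (a point): Centre of the lever's hinge, 100 mm above the bench, same axes as the cup. The hinge axis is y.
- lever_handle (a point): Centre of the handle of the press lever: a round rubber-covered bar 16 mm thick along the press's y, 69 mm of it free between the two flat side arms (5 x 18 mm) of the lever, 180 mm from the hinge axis. Raised, the lever leans back 15 degrees past upright with the handle 274 mm above the bench; it swings toward the front (the press's -x) and down to level. The bar may turn in the grip.
- lever (a joint): Angle of the lever, rad: 0 raised (start), grows as it is pulled forward and down; 1.83 is level, where the pad has just pressed the stopper home (about 1.73 when the pad first meets a proud stopper), 1.95 the end stop with no vial. A return spring lifts it when let go: about 4 N at the handle when level, and about 5 N more to push the stopper in. While the catch is on, the lever is blocked after about 0.05.
- press_pad (a point): Lowest point of the round rubber pad (25 mm wide) under the cross bar of the lever, 95 mm from the hinge axis; it comes down on the cup's axis.
- catch_ball (a point): Black ball, 18 mm in diameter, on the tail of the safety catch, on the press's +y side. With the catch on it is 207 mm above the bench and 133 mm to the +y side of the lever's middle; pressing it down swings it 63 degrees about catch_pivot to 141 mm above the bench and 120 mm to the side, which lifts the hook at the other end clear of the lever arm. Free from above and outside.
- catch_pivot (a point): Pivot of the safety catch, 185 mm above the bench on a post, 72 mm to the press's +y side of the lever's middle; the catch turns about the press's x axis; the ball is 65 mm from it.
- catch (a joint): Angle of the safety catch, rad: 0 to 0.06 on (hook in front of the lever's arm, start), 1.1 fully over; from 0.9 the lever is free. Light friction: about 1 N at the ball; it stays where it is left.
There are look-alikes about, which are no part of the job. What is shaped like the part that bears done_vial_2_mid but purple or red is not meant.

How it is judged (in metres and radians):
On the way, in this order (a step that is already met when the one before it is completed fails the run):
1. the proud-stoppered vial stands upright on the floor of the holder cup, let go, with the safety catch still on, the lever up and the stopper still proud (horizontal distance between open_vial_foot and cup below 0.004 m and z of open_vial_foot in the frame of cup below 0.003 m and angle between open_vial_mid's own z axis and vertical below 0.12 rad and contact force between the fingers and open_vial below 0.1 N and value of joint catch below 0.3 rad and value of joint lever below 0.2 rad and value of joint stopper below 0.003 m), for 0.2 s.
2. the safety catch is flipped over with the lever still up (value of joint catch above 0.9 rad and value of joint lever below 0.2 rad), for 0.1 s.
3. the lever's pad has pushed the stopper home (value of joint stopper above 0.0085 m and contact force between lever and open_vial above 1 N), for 0.2 s.
At the end, for the whole second after the job is handed in: Vial upright (7 deg) on the cup's floor (4 mm sideways, 3 mm up), stopper at least 8.5 of 10 mm in, catch over 0.8 rad; the robot still holds the lever down (over 1 N, lever over 1.75 rad), its pad pressing on the stopper by over 1 N; the other two vials in the rack (all of step 3 and horizontal distance between open_vial_foot and cup below 0.004 m and z of open_vial_foot in the frame of cup below 0.003 m and angle between open_vial_mid's own z axis and vertical below 0.12 rad and value of joint lever above 1.75 rad and value of joint catch above 0.8 rad and contact force between any of the fingers, the arm and lever above 1 N and horizontal distance between each of done_vial_1_mid, done_vial_2_mid and rack_mid below 0.075 m); the arm keeps its last pose, push and grip.
It fails at once if the stopper is pushed in by something other than the press lever (value of joint stopper above 0.004 m and value of joint lever below 1.5 rad).
It fails at once if another vial is pulled out of the rack or knocked over (distance of any of done_vial_1_mid, done_vial_2_mid from where it was at the start of the episode above 0.012 m).
It also fails if it takes over 72 s, if anything falls off the work surface, if the arm or the gripper's body presses on something with over 40 N, if the wrist force passes 120 N, or if a joint passes its speed limit or range.

## Working session

There is one attempt and no reset: what is moved stays moved. The work goes in short steps, Python scripts to look and compute and a tool call to move; the robot and the scene stay as the last step left them, time stands still between calls to the robot, and variables do not carry over. Pictures are saved under pics/ and viewed, and the job is handed in when it is done.

Besides the shell and the picture viewer there is one more tool, called after "Emit:" as name([rows], argument=value, ...), one row to a line, values as JSON. drive_tool: Moves the arm, as the interface text tells. Its arguments: {"type":"object","properties":{"deltas":{"type":"array"},"claw":{"type":"number"},"squeeze":{"type":"number"}},"required":["deltas"]}

```bash
ls; mkdir -p pics; python3 - <<'E'
from plant import r, imaging
import cv2
print(r.get_state(), r.hold_point_z)
for n in ["scene","top","wrist"]:
    im=imaging.capture(n); cv2.imwrite(f"pics/a_{n}.png",im[:,:,::-1]); 
    c=imaging.get_calibration(n); print(n,c)
E
```

```text
pics
{'time_s': 0.0, 'joints': array([ 8.60638772e+01,  2.05892139e+01,  6.32544926e-01, -2.01352921e-02,
       -7.01360982e+01, -1.65051914e+01]), 'qd': array([-0.01008768,  0.00306234, -0.13181053, -0.00207234,  0.01010923,
        0.00623694]), 'joint_torque': array([ 3.24154826e-04, -5.82714415e+01,  2.93053883e+01,  6.99757263e+00,
        7.02723657e-03, -1.67411736e-04]), 'tcp_pos': array([0.23561436, 0.63200533, 0.22563838]), 'eef_rot': array([-8.99056774e+01,  8.20933184e-03,  1.59551835e+02]), 'contact_force': array([ 0.56065259, -0.17840731, -0.92540913]), 'moment': array([-0.00359286,  0.01607591,  0.00230577]), 'gripper_width': 0.08763304329233408} 0.0188
scene {'mtx': array([[394.58502968,   0.        , 318.35176998],
       [  0.        , 394.58502968, 193.91267881],
       [  0.        ,   0.        ,   1.        ]]), 'R': array([[-0.88042728, -0.47372895, -0.02070473],
       [-0.32291611,  0.63097144, -0.70540785],
       [ 0.34723621, -0.61437442, -0.70849918]]), 't': array([0.57358515, 0.22276191, 0.93106562])}
top {'mtx': array([[510.19118528,   0.        , 312.5384128 ],
       [  0.        , 510.19118528, 198.45868575],
       [  0.        ,   0.        ,   1.        ]]), 'R': array([[-0.00379243, -0.99998309, -0.00440931],
       [-0.97454819,  0.00468424, -0.22412916],
       [ 0.22414603,  0.00344709, -0.97454947]]), 't': array([0.16437784, 0.59106994, 1.15463479])}
wrist {'mtx': array([[356.48511672,   0.        , 324.11814471],
       [  0.        , 356.48511672, 200.45362538],
       [  0.        ,   0.        ,   1.        ]]), 'T_tool_cam': array([[-4.04380707e-04,  9.61757239e-01,  2.73902995e-01,
        -7.32594128e-02],
       [ 6.39162108e-04, -2.73902713e-01,  9.61757191e-01,
        -1.57121287e-01],
       [ 9.99999714e-01,  5.63984468e-04, -5.03957812e-04,
         4.81606985e-04],
       [ 0.00000000e+00,  0.00000000e+00,  0.00000000e+00,
         1.00000000e+00]])}
```

View pics/a_scene.png

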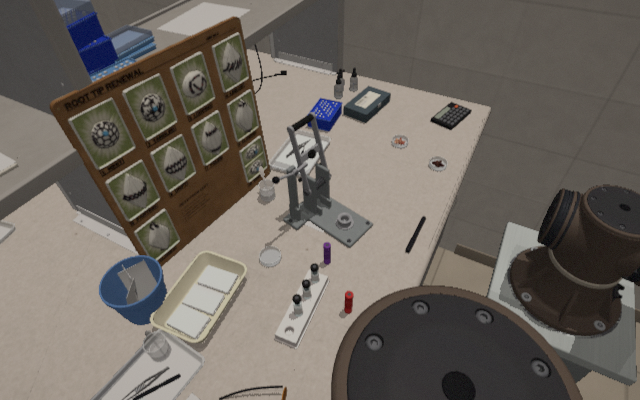

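View pics/a_top.png

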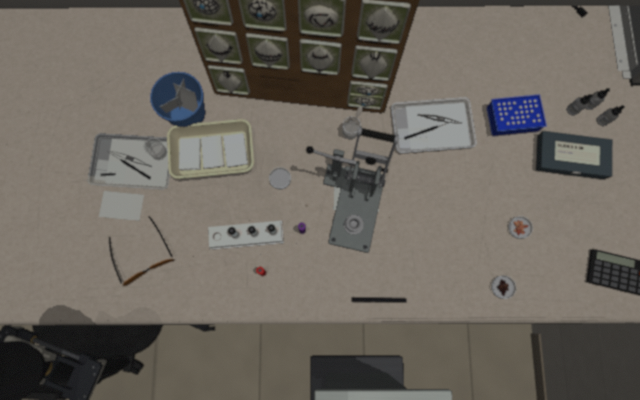

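View pics/a_wrist.png

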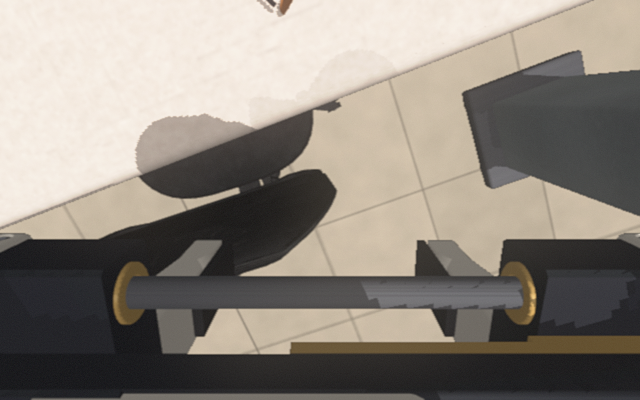

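The scene picture shows the rack at about (303,310) with three dark-stoppered vials. There are also a purple vial at (327,253) and a red one at (349,301), which are the look-alikes. The press stands at about (330,205). The top view shows the rack at (245,234), the cup at (354,224) and the handle at (378,135). I'll run the networks next.

```bash
python3 - <<'E'
from plant import r, imaging
import cv2, numpy as np
ims={}
for n in ["scene","top"]:
    ims[n]=imaging.capture(n)
    for l in ["open_vial_mid","open_vial_foot","stopper_top","done_vial_1_mid","rack_mid","cup","lever_hinge","lever_handle","press_pad","catch_ball","catch_pivot"]:
        d=imaging.landmark_of(n,l)
        print(n,l,[(np.round(x["position"],1).tolist(),round(x["score"],2)) for x in d[:4]])
s=ims["scene"][:,:,::-1]; t=ims["top"][:,:,::-1]
a=cv2.resize(s[225:345,260:370],None,fx=5,fy=5,interpolation=cv2.INTER_CUBIC)
b=cv2.resize(t[110:260,200:400],None,fx=4,fy=4,interpolation=cv2.INTER_CUBIC)
c=cv2.resize(s[105:250,250:380],None,fx=4,fy=4,interpolation=cv2.INTER_CUBIC)
cv2.imwrite("pics/b_s.png",a);cv2.imwrite("pics/b_t.png",b);cv2.imwrite("pics/b_p.png",c)
print(r.get_state()["time_s"])
E
```

```text
scene open_vial_mid [([301.9, 305.7], 0.52)]
scene open_vial_foot [([347.2, 220.0], 0.38)]
scene stopper_top [([296.2, 292.4], 0.51)]
scene done_vial_1_mid [([303.7, 285.1], 0.66)]
scene rack_mid [([304.4, 300.9], 0.6)]
scene cup [([343.4, 219.1], 0.84)]
scene lever_hinge [([319.9, 184.2], 0.73), ([308.1, 286.7], 0.59)]
scene lever_handle [([304.0, 120.5], 0.96)]
scene press_pad [([308.1, 151.3], 0.79), ([296.0, 176.1], 0.17)]
scene catch_ball [([274.7, 177.8], 0.54), ([311.6, 152.2], 0.35)]
scene catch_pivot [([293.6, 172.1], 0.58)]
top open_vial_mid [([232.1, 234.6], 0.55), ([338.9, 160.7], 0.24)]
top open_vial_foot [([236.0, 238.4], 0.5), ([377.3, 137.1], 0.17)]
top stopper_top [([233.8, 230.5], 0.59), ([242.3, 230.4], 0.17)]
top done_vial_1_mid [([254.7, 231.2], 0.42)]
top rack_mid [([243.7, 229.9], 0.77), ([308.6, 151.0], 0.74)]
top cup [([351.8, 220.6], 0.75)]
top lever_hinge [([365.2, 179.1], 0.84)]
top lever_handle [([377.7, 137.2], 0.94)]
top press_pad [([371.0, 158.5], 0.58)]
top catch_ball []
top catch_pivot [([338.5, 162.3], 0.77)]
1.35
```

View pics/b_s.png

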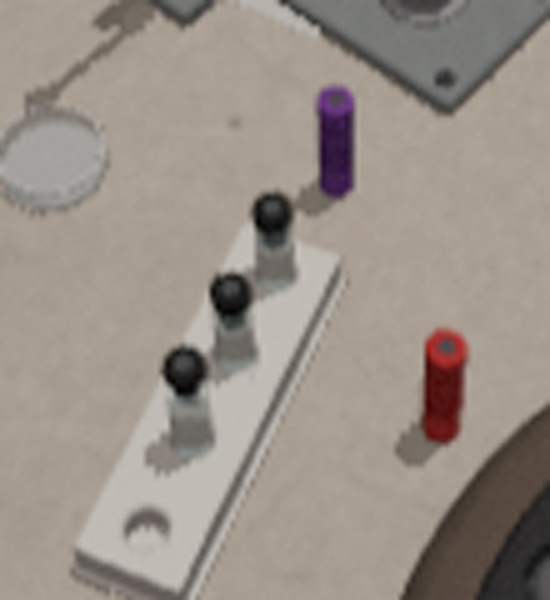

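View pics/b_t.png

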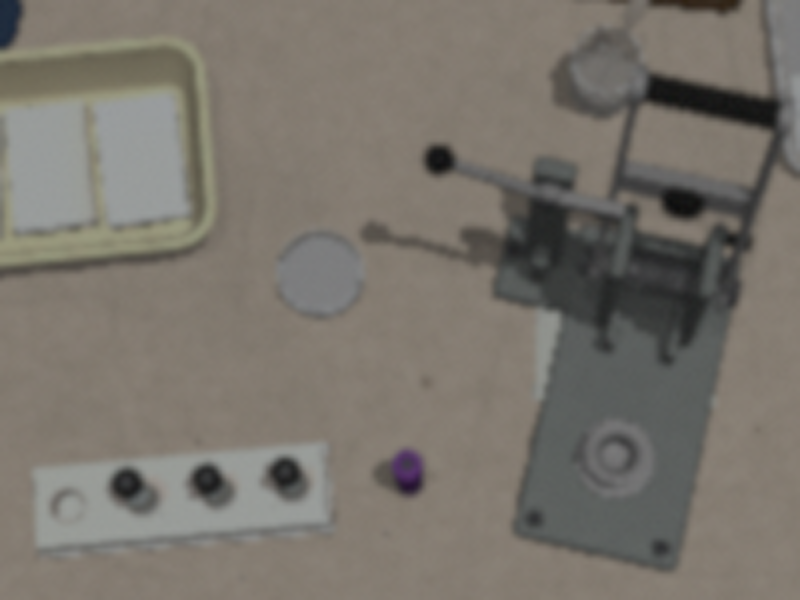

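View pics/b_p.png

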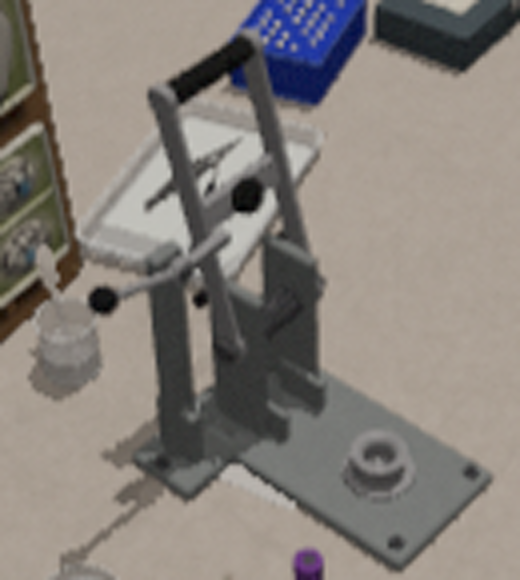

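```bash
cat > h.py <<'E'
from plant import r, imaging
import cv2, numpy as np
from scipy.spatial.transform import Rotation as Ro
from scipy.optimize import least_squares
C={n:imaging.get_calibration(n) for n in ["scene","top","wrist"]}
def cam(n,st=None):
    c=C[n]
    if n!="wrist": return c["mtx"],np.array(c["R"]),np.array(c["t"])
    st=st or r.get_state()
    T=np.eye(4);T[:3,:3]=Ro.from_euler("xyz",st["eef_rot"],degrees=True).as_matrix();T[:3,3]=st["tcp_pos"]
    W=np.linalg.inv(T@c["T_tool_cam"]); return c["mtx"],W[:3,:3],W[:3,3]
def proj(n,X,st=None):
    K,R,t=cam(n,st); p=(np.atleast_2d(X)@R.T+t)@K.T; return p[:,:2]/p[:,2:]
def onz(n,px,z,st=None):
    K,R,t=cam(n,st); d=R.T@np.linalg.solve(K,[*px,1.]); o=-R.T@t; return o+d*(z-o[2])/d[2]
def tri(obs):  # [(cam,px,st)]
    P=[];
    f=lambda X:np.concatenate([(proj(n,X,s)[0]-px) for n,px,s in obs])
    s=least_squares(f,[.6,.2,.05]); return s.x,np.abs(s.fun).max()
E
python3 - <<'E'
from h import *
O=lambda a,b:tri([("scene",a,None),("top",b,None)])
for k,a,b in [("vA",(297,299.2),(231.75,231.25)),("vB",(306.2,284),(251.75,230.25)),("vC",(314.4,267.6),(271.75,228.25)),("hole",(289.6,330.4),(217,236.2)),
 ("cup",(344.9,220),(353.8,223.6)),("handle",(304,121),(377.7,135.3)),("ball",(275.7,179.8),(309.6,149.6)),("pad",(311.6,153.8),(371,160.8))]:
    print(k,O(a,b))
print("hole z.022",onz("top",(217,236.2),.022),onz("scene",(289.6,330.4),.022))
print("cup z.034",onz("top",(354,223.7),.034),onz("scene",(344.9,219.5),.034))
for k,px in [("A",(231.75,231.25)),("B",(251.75,230.25)),("C",(271.75,228.25))]:
    print(k,"if home",onz("top",px,.076),"proud",onz("top",px,.086))
for k,px in [("A",(297,299.2)),("B",(306.2,284)),("C",(314.4,267.6))]:
    print(k,"if home",onz("scene",px,.076),"proud",onz("scene",px,.086))
# rack corners from top crop
for px in [(33,468),(326,443),(330,520),(36,543)]:
    print("corner",onz("top",(200+px[0]/4,110+px[1]/4),.022))
E
```

```text
vA (array([0.51172735, 0.35121653, 0.07893252]), np.float64(0.1693470293963628))
vB (array([0.51540436, 0.30552708, 0.07063002]), np.float64(0.228696608712454))
vC (array([0.52029412, 0.25857809, 0.06941961]), np.float64(0.28078296685791315))
hole (array([0.5083656 , 0.39621191, 0.02119846]), np.float64(0.135548402318733))
cup (array([0.53741967, 0.06095884, 0.02489661]), np.float64(0.17064079379787245))
handle (array([0.67085565, 0.02860791, 0.28294505]), np.float64(0.8586743685547731))
ball (array([0.66871015, 0.1673541 , 0.20567581]), np.float64(0.0737015493745048))
pad (array([0.6470451 , 0.03394341, 0.19338684]), np.float64(0.3557615680475692))
hole z.022 [0.50857731 0.3961634  0.022     ] [0.50784597 0.39646347 0.022     ]
cup z.034 [0.53593812 0.06127615 0.034     ] [0.53449067 0.066586   0.034     ]
A if home [0.5118072  0.35157269 0.076     ] proud [0.51016684 0.34993248 0.086     ]
B if home [0.51396771 0.30469815 0.076     ] proud [0.51230908 0.30345435 0.086     ]
C if home [0.51850538 0.25783189 0.076     ] proud [0.51680837 0.25698445 0.086     ]
A if home [0.51307982 0.34990117 0.076     ] proud [0.50963283 0.35459496 0.086     ]
B if home [0.51404283 0.30842699 0.076     ] proud [0.51058304 0.3136718  0.086     ]
C if home [0.51863003 0.26253229 0.076     ] proud [0.51510929 0.26838687 0.086     ]
corner [0.53148825 0.41855567 0.022     ]
corner [0.54626303 0.23865225 0.022     ]
corner [0.49849881 0.23573968 0.022     ]
corner [0.48517811 0.41477894 0.022     ]
```

The crop shows three dark-stoppered candidates, with scene pixels and triangulated head height:
- A at (297,299): 79 mm
- B at (306,284): 71 mm
- C at (314,268): 69 mm

A sits next to the empty hole and stands about 9 mm higher than B and C, so A is the proud vial. The purple and red ones are not in the rack. I'll move above A and confirm it with the wrist camera.

Emit:
drive_tool([
  [1.0, -1.0, 0, 0, 0, -0.04],
  [2.8, -2.8, 0, 0, 0, -0.12],
  [4.6, -4.6, 0, 0, 0, -0.2],
  [6.4, -6.5, 0, 0, 0, -0.28],
  [8.3, -8.4, 0, 0, 0, -0.36],
  [10.2, -10.3, 0, 0, 0, -0.44],
  [12.1, -12.2, 0, 0, 0, -0.52],
  [14.0, -14.0, 0, 0, 0, -0.6],
], claw=0.5, squeeze=10)

```text
time_s: 2.02
tcp_pos: [0.3768, 0.4909, 0.2268]
eef_rot: [-90.0, -0.0, 124.9]
contact_force: [0.9, 0.8, -0.5]
gripper_width: 0.0448
```

Emit:
drive_tool([
  [1.9, -2.0, 0, 0, 0, -0.08],
  [3.8, -4, 0, 0, 0, -0.16],
  [5.7, -6.0, 0, 0, 0, -0.24],
  [7.6, -8, 0, 0, 0, -0.32],
  [9.5, -10, 0, 0, 0, -0.4],
  [11.3, -12, 0, 0, 0, -0.48],
  [12.8, -13.5, 0, 0, 0, -0.52],
  [13.5, -14.1, 0, 0, 0, -0.54],
])

```text
time_s: 2.68
tcp_pos: [0.5123, 0.349, 0.2267]
eef_rot: [-90.0, 0.0, 93.9]
contact_force: [1.0, -0.6, -0.2]
gripper_width: 0.0436
```

```bash
python3 - <<'E'
from h import *
st=r.get_state(); im=imaging.capture("wrist"); cv2.imwrite("pics/c_w.png",im[:,:,::-1])
print(st["tcp_pos"],st["eef_rot"],st["joints"],st["gripper_width"],st["contact_force"])
for X in [(.5115,.3505,.086),(.5115,.3505,.022)]: print(proj("wrist",np.array(X),st))
for l in ["stopper_top","rack_mid","open_vial_mid"]:
    print(l,[(np.round(x["position"],1).tolist(),round(x["score"],2)) for x in imaging.landmark_of("wrist",l)[:4]])
E
```

```text
[0.51227001 0.34895259 0.22670547] [-9.00070383e+01  1.27350004e-02  9.39348672e+01] [ 5.22965376e+01  1.53968937e+01 -6.66180957e+00  1.48048451e-02
 -6.79461385e+01 -4.83672292e+01] 0.043597562422733854 [ 1.03858892 -0.5749842  -0.18266267]
[[324.09550473 190.04556526]]
[[324.11813043 174.81583995]]
stopper_top [([319.6, 194.8], 0.81)]
rack_mid [([322.5, 153.4], 0.58)]
open_vial_mid [([323.9, 182.2], 0.67), ([320.3, 193.6], 0.3)]
```

View pics/c_w.png

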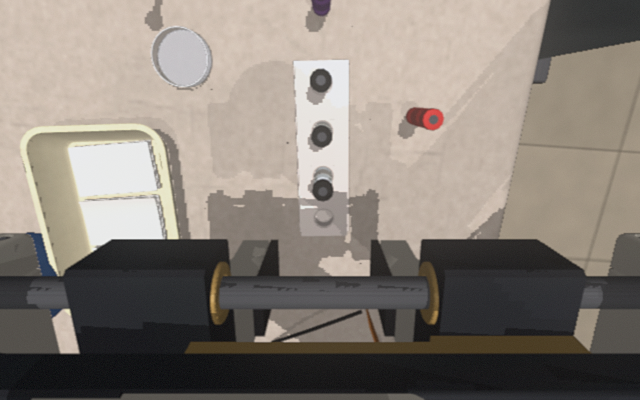

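The wrist view shows A's head at (322,190) with its glass visible behind it, nearest the empty hole at (323,216). B is at (321,135) and C at (320,80). One enlarged crop to confirm.

```bash
python3 - <<'E'
from h import *
im=cv2.imread("pics/c_w.png"); cv2.imwrite("pics/c_crop.png",cv2.resize(im[55:240,270:370],None,fx=3.2,fy=3.2,interpolation=cv2.INTER_CUBIC)); 
st=r.get_state()
print(onz("wrist",(322.3,190),.086,st),onz("wrist",(321,80),.076,st),onz("wrist",(321,134.5),.076,st),onz("wrist",(323,216.5),.022,st))
E
```

```text
[0.51143213 0.35300543 0.086     ] [0.51911577 0.26301517 0.076     ] [0.51595306 0.30696377 0.076     ] [0.50769672 0.398319   0.022     ]
```

View pics/c_crop.png

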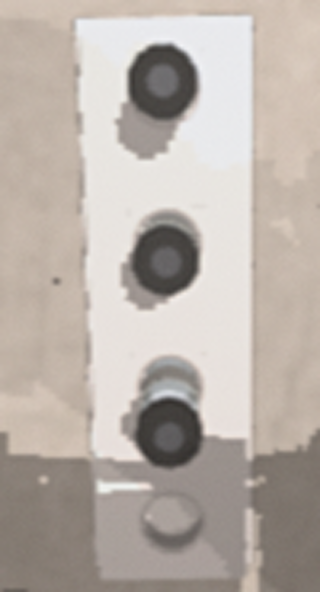

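A, at crop (169,433) or wrist pixel (322.8,190.3), shows a long stretch of glass below its head. B and C show less, as expected for sealed vials seen at that angle, and the head heights agree. So A is the target, at about (0.5115, 0.3515). I'll descend with the jaws opening across the row.

Emit:
drive_tool([
  [0, 0.05, -2, 0, 0, 0],
  [0, 0.05, -5, 0, 0, 0],
  [0, 0.05, -8, 0, 0, 0],
  [0, 0.05, -11, 0, 0, 0],
  [0, 0.05, -13, 0, 0, 0],
  [0, 0.05, -14, 0, 0, 0],
  [0, 0.05, -14, 0, 0, 0],
  [0, 0.05, -14, 0, 0, 0],
])

```text
time_s: 3.55
tcp_pos: [0.5107, 0.3527, 0.087]
eef_rot: [-90.0, 0.0, 94.3]
contact_force: [-0.2, 0.9, 1.1]
gripper_width: 0.044
```

```bash
python3 - <<'E'
from h import *
st=r.get_state(); im=imaging.capture("wrist"); cv2.imwrite("pics/d_w.png",im[:,:,::-1])
print(st["tcp_pos"],st["eef_rot"],st["gripper_width"],st["contact_force"])
print(proj("wrist",np.array([(.5115,.3515,.086),(.5115,.3515,.066)]),st))
E
```

```text
[0.51068799 0.35273678 0.08704654] [-9.00152807e+01  1.43579105e-02  9.43208783e+01] 0.043961828433058535 [-0.17538199  0.89912825  1.08338122]
[[321.13440694 255.44380211]
 [321.45127988 239.69600546]]
```

View pics/d_w.png

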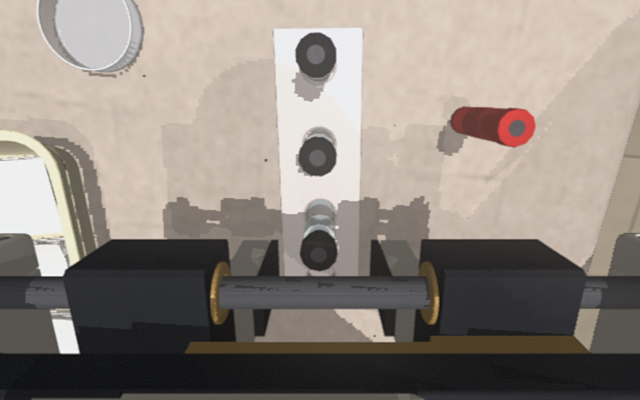

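The head top is at (319,255), against a prediction of (321,255). That puts it 1 mm further in +x, between the open fingers. I'll descend and grip.

Emit:
drive_tool([
  [0.1, 0, -1.2, 0, 0, 0],
  [0.1, 0, -2.6, 0, 0, 0],
  [0.1, 0, -4.0, 0, 0, 0],
  [0.1, 0, -5.0, 0, 0, 0],
  [0.1, 0, -5.6, 0, 0, 0],
  [0.1, 0, -5.7, 0, 0, 0],
  [0.1, 0, -5.7, 0, 0, 0],
  [0.1, 0, -5.7, 0, 0, 0],
])

```text
time_s: 4.27
tcp_pos: [0.5122, 0.3524, 0.0303]
eef_rot: [-90.0, -0.0, 94.3]
contact_force: [-0.1, 0.2, 0.3]
gripper_width: 0.044
```

Emit:
drive_tool([
  [0, 0, 0, 0, 0, 0],
  [0, 0, 0, 0, 0, 0],
  [0, 0, 0, 0, 0, 0],
  [0, 0, 0, 0, 0, 0],
  [0, 0, 0, 0, 0, 0],
  [0, 0, 0, 0, 0, 0],
  [0, 0, 0, 0, 0, 0],
  [0, 0, 0, 0, 0, 0],
], claw=0, squeeze=12)

```text
time_s: 4.93
tcp_pos: [0.5124, 0.3523, 0.0299]
eef_rot: [-90.1, -0.0, 94.2]
contact_force: [5.1, -0.4, 0.1]
gripper_width: 0.0178
```

The grip holds at 17.8 mm. Lifting.

Emit:
drive_tool([
  [0, 0, 0.8, 0, 0, 0],
  [0, 0, 2, 0, 0, 0],
  [0, 0, 4, 0, 0, 0],
  [0, 0, 6.5, 0, 0, 0],
  [0, 0, 9, 0, 0, 0],
  [0, 0, 11, 0, 0, 0],
  [0, 0, 12, 0, 0, 0],
  [0, 0, 12, 0, 0, 0],
])

```text
time_s: 5.6
tcp_pos: [0.5122, 0.3528, 0.152]
eef_rot: [-90.1, -0.2, 94.3]
contact_force: [0.6, 1.1, -0.7]
gripper_width: 0.0174
```

```bash
python3 - <<'E'
from h import *
st=r.get_state()
print(st["tcp_pos"],st["eef_rot"],st["gripper_width"],st["contact_force"])
for n in ["wrist","scene","top"]:
    im=imaging.capture(n); cv2.imwrite(f"pics/e_{n}.png",im[:,:,::-1])
s=cv2.imread("pics/e_scene.png");t=cv2.imread("pics/e_top.png")
a=cv2.resize(s[180:340,240:400],(480,480),interpolation=cv2.INTER_CUBIC);b=cv2.resize(t[180:260,330:380],(300,480),interpolation=cv2.INTER_CUBIC)
cv2.imwrite("pics/e_c.png",np.hstack([a,b]))
E
```

```text
[0.51218972 0.35279493 0.15195997] [-90.13150352  -0.15080528  94.2557135 ] 0.017445036856305326 [ 0.6166045   1.08153684 -0.70032366]
```

View pics/e_c.png

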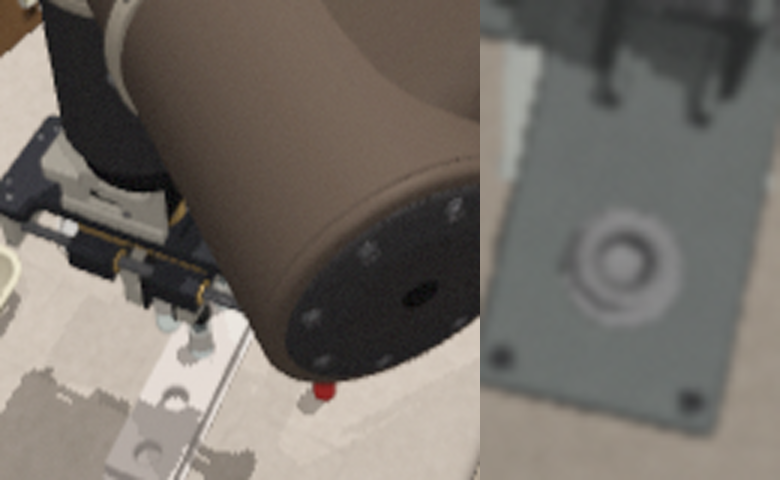

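View pics/e_wrist.png

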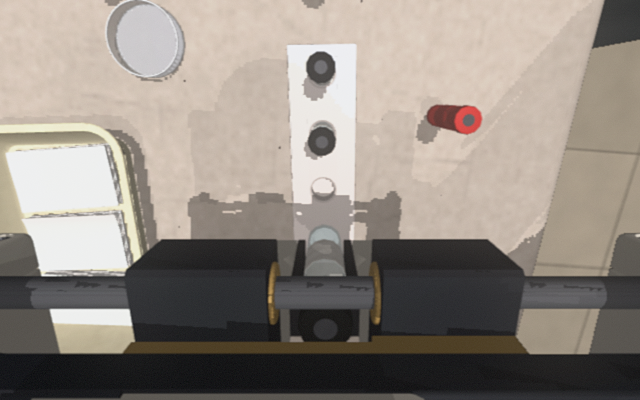

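The target vial is held, with its head at (325,328) between the fingers and its hole at (322,188) empty. B and C have not moved. Now I'll swing to a look-out spot 8 cm in front of the cup.

Emit:
drive_tool([
  [-0.1, -0.6, 0, 0, 0, -0.04],
  [-0.3, -1.6, 0, 0, 0, -0.12],
  [-0.6, -3.0, 0, 0, 0, -0.22],
  [-0.9, -4.5, 0, 0, 0, -0.32],
  [-1.2, -6.0, 0, 0, 0, -0.42],
  [-1.5, -7.5, 0, 0, 0, -0.52],
  [-1.8, -9.0, 0, 0, 0, -0.62],
  [-2.1, -10.5, 0, 0, 0, -0.72],
])

```text
time_s: 6.42
tcp_pos: [0.4897, 0.2456, 0.1477]
eef_rot: [-90.0, 0.2, 52.7]
contact_force: [0.3, 0.8, -0.4]
gripper_width: 0.0178
```

Emit:
drive_tool([
  [-0.3, -1.6, 0, 0, 0, -0.1],
  [-0.6, -3.2, 0, 0, 0, -0.2],
  [-0.9, -4.8, 0, 0, 0, -0.3],
  [-1.2, -6.4, 0, 0, 0, -0.4],
  [-1.5, -8.0, 0, 0, 0, -0.5],
  [-1.8, -9.6, 0, 0, 0, -0.6],
  [-2.2, -11.2, 0, 0, 0, -0.7],
  [-2.5, -12.5, 0, 0, 0, -0.8],
])

```text
time_s: 7.08
tcp_pos: [0.4643, 0.1204, 0.1479]
eef_rot: [-90.1, 0.2, 6.8]
contact_force: [-0.3, -0.6, -0.7]
gripper_width: 0.0177
```

Emit:
drive_tool([
  [-0.3, -1.3, 0, 0, 0, -0.1],
  [-0.5, -2.5, 0, 0, 0, -0.2],
  [-0.7, -3.4, 0, 0, 0, -0.28],
  [-0.8, -4.0, 0, 0, 0, -0.34],
  [-0.8, -4.0, 0, 0, 0, -0.362],
  [-0.8, -4.0, 0, 0, 0, -0.362],
  [-0.8, -4.0, 0, 0, 0, -0.362],
  [-0.8, -4.0, 0, 0, 0, -0.362],
])

```text
time_s: 7.75
tcp_pos: [0.4577, 0.0822, 0.1491]
eef_rot: [-90.0, 0.0, -13.5]
contact_force: [-0.1, -0.0, -1.0]
gripper_width: 0.0178
```

```bash
python3 - <<'E'
from h import *
st=r.get_state()
print(st["tcp_pos"],st["eef_rot"],st["joints"],st["gripper_width"],st["contact_force"])
im=imaging.capture("wrist"); cv2.imwrite("pics/f_w.png",im[:,:,::-1])
print(proj("wrist",np.array([(.536,.0615,.034)]),st))
for l in ["cup","stopper_top","open_vial_foot"]:
    print(l,[(np.round(x["position"],1).tolist(),round(x["score"],2)) for x in imaging.landmark_of("wrist",l)[:4]])
E
```

```text
[0.45768348 0.08222792 0.14910987] [-9.00337750e+01  3.42291316e-02 -1.34848558e+01] [ 3.45422636e+01  4.57941700e+00 -3.12408191e+01 -3.52507542e-03
 -5.42277660e+01 -1.38025047e+02] 0.017792780038045006 [-0.14192744 -0.04882256 -0.96548906]
[[322.179162   288.35841844]]
cup []
stopper_top [([324.5, 331.2], 0.81)]
open_vial_foot [([326.9, 235.0], 0.83)]
```

View pics/f_w.png

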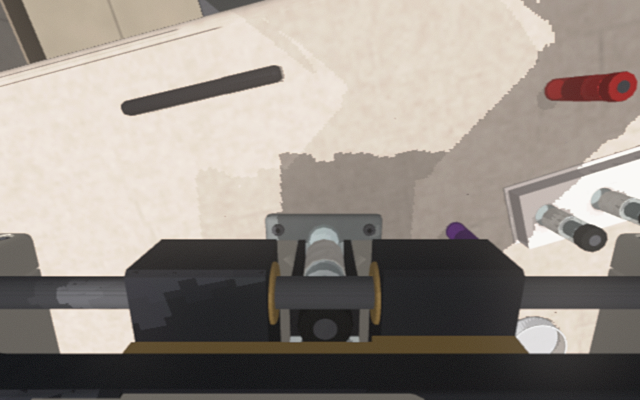

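The wrist picture shows the press plate's front edge at row 214 with its screws at (283,230) and (369,230). They are level, so the press yaw is about -13.5°. The cup is hidden under the gripper. I'll combine these screws with the top and scene pictures to pin down the cup.

```bash
python3 - <<'E'
from h import *
st=r.get_state()
w=cv2.imread("pics/f_w.png"); t=cv2.imread("pics/a_top.png"); s=cv2.imread("pics/a_scene.png")
A=cv2.resize(w[205:250,260:390],None,fx=6,fy=6,interpolation=cv2.INTER_CUBIC)
B=cv2.resize(t[205:255,325:380],None,fx=7,fy=7,interpolation=cv2.INTER_CUBIC)
D=cv2.resize(s[200:245,322:374],None,fx=7,fy=7,interpolation=cv2.INTER_CUBIC)
cv2.imwrite("pics/g_w.png",A);cv2.imwrite("pics/g_ts.png",np.hstack([B[:315],D]))
T=np.eye(4)
for z in (.008,.012): print("screws",z,onz("wrist",(283,230),z,st),onz("wrist",(369,230),z,st))
# vial axis in tool frame
c=C["wrist"];K=c["mtx"];M=c["T_tool_cam"]
for px,y in [((324.5,329),-.056),((326,232),.024)]:
    d=M[:3,:3]@np.linalg.solve(K,[*px,1.]);o=M[:3,3];print("tool pt",o+d*(y-o[1])/d[1])
E
```

```text
screws 0.008 [0.48605324 0.03753084 0.008     ] [0.5039919 0.1121108 0.008    ]
screws 0.012 [0.48470387 0.03835806 0.012     ] [0.50240224 0.11193898 0.012     ]
tool pt [-0.00174526 -0.056      -0.00019005]
tool pt [-0.0051246   0.024       0.00075451]
```

View pics/g_w.png

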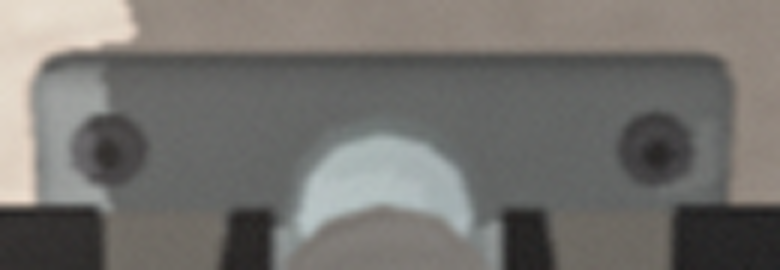

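View pics/g_ts.png

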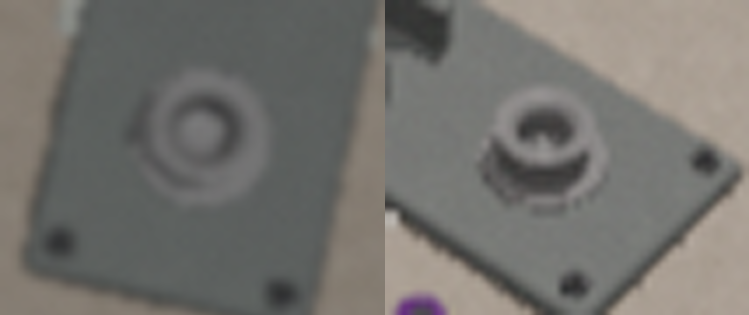

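```bash
python3 - <<'E'
from h import *
st=r.get_state()
top=lambda c:((c[0]+.5)/7-.5+325,(c[1]+.5)/7-.5+205)
sc=lambda c:((c[0]-385+.5)/7-.5+322,(c[1]+.5)/7-.5+200)
wr=lambda c:((c[0]+.5)/6-.5+260,(c[1]+.5)/6-.5+205)
print("cup top",onz("top",top((205.5,129)),.034)," scene",onz("scene",sc((546,125)),.034))
print("cup tri",tri([("top",top((205.5,129)),None),("scene",sc((546,125)),None)]))
for k,a,b,w in [("s1",(281,293),(706,160),(108,150)),("s2",(59,242),(574,285),(655,150))]:
    print(k,tri([("top",top(a),None),("scene",sc(b),None),("wrist",wr(w),st)]), [onz(n,p,.008,st).round(4)[:2] for n,p in (("top",top(a)),("scene",sc(b)),("wrist",wr(w)))])
c=C["wrist"];K=c["mtx"];M=c["T_tool_cam"]
for px,y in [((324.5,329),-.056),((324,241),.024)]:
    d=M[:3,:3]@np.linalg.solve(K,[*px,1.]);o=M[:3,3];print("tool pt",o+d*(y-o[1])/d[1])
E
```

```text
cup top [0.53766795 0.06141196 0.034     ]  scene [0.53844672 0.06035234 0.034     ]
cup tri (array([0.53761113, 0.06158384, 0.03556067]), np.float64(0.09839374346807972))
s1 (array([0.48180987, 0.03483635, 0.0166147 ]), np.float64(0.3097072790698405)) [array([0.4837, 0.0341]), array([0.4845, 0.0272]), array([0.4845, 0.0329])]
s2 (array([0.50107854, 0.11173016, 0.01452881]), np.float64(0.23536194542168687)) [array([0.5021, 0.1119]), array([0.5039, 0.1066]), array([0.5036, 0.112 ])]
tool pt [-0.00174526 -0.056      -0.00019005]
tool pt [ 0.0001163   0.024      -0.00032768]
```

The cup estimates agree at (0.538, 0.061), triangulated z is 0.0356 against 0.034 expected, and the screw midline is within 1 mm of it. I'll move over the cup and stop just above its rim.

Emit:
drive_tool([
  [0.6, -0.15, 0, 0, 0, 0],
  [2.0, -0.5, 0, 0, 0, 0],
  [4.0, -1.0, 0, 0, 0, 0],
  [6.0, -1.5, -0.5, 0, 0, 0],
  [7.5, -1.9, -1.5, 0, 0, 0],
  [8.0, -2.05, -3, 0, 0, 0],
  [8.0, -2.05, -4.5, 0, 0, 0],
  [8.0, -2.05, -5, 0, 0, 0],
])

```text
time_s: 8.62
tcp_pos: [0.5373, 0.0607, 0.0972]
eef_rot: [-90.1, 0.2, -13.6]
contact_force: [-1.2, 1.0, 0.2]
gripper_width: 0.0175
```

Emit:
drive_tool([
  [0, 0, -0.5, 0, 0, 0],
  [0, 0, -1.2, 0, 0, 0],
  [0, 0, -2.0, 0, 0, 0],
  [0, 0, -2.8, 0, 0, 0],
  [0, 0, -3.1, 0, 0, 0],
  [0, 0, -3.1, 0, 0, 0],
  [0, 0, -3.1, 0, 0, 0],
  [0, 0, -3.1, 0, 0, 0],
])

```text
time_s: 9.28
tcp_pos: [0.5381, 0.0616, 0.0689]
eef_rot: [-90.0, -0.0, -13.6]
contact_force: [0.8, 0.5, -0.4]
gripper_width: 0.018
```

```bash
python3 - <<'E'
from h import *
st=r.get_state()
print(st["tcp_pos"],st["eef_rot"],st["gripper_width"],st["contact_force"])
for n in ["scene","top","wrist"]:
    im=imaging.capture(n); cv2.imwrite(f"pics/i_{n}.png",im[:,:,::-1])
s=cv2.imread("pics/i_scene.png");t=cv2.imread("pics/i_top.png")
cv2.imwrite("pics/i_c.png",np.hstack([cv2.resize(s[120:250,270:390],(480,520),interpolation=cv2.INTER_CUBIC),cv2.resize(t[140:270,310:390],(320,520),interpolation=cv2.INTER_CUBIC)]))
E
```

```text
[0.53805563 0.06162202 0.06894352] [-8.99819845e+01 -3.16713719e-02 -1.35781832e+01] 0.018004838144017238 [ 0.78398999  0.48624704 -0.41803654]
```

View pics/i_c.png

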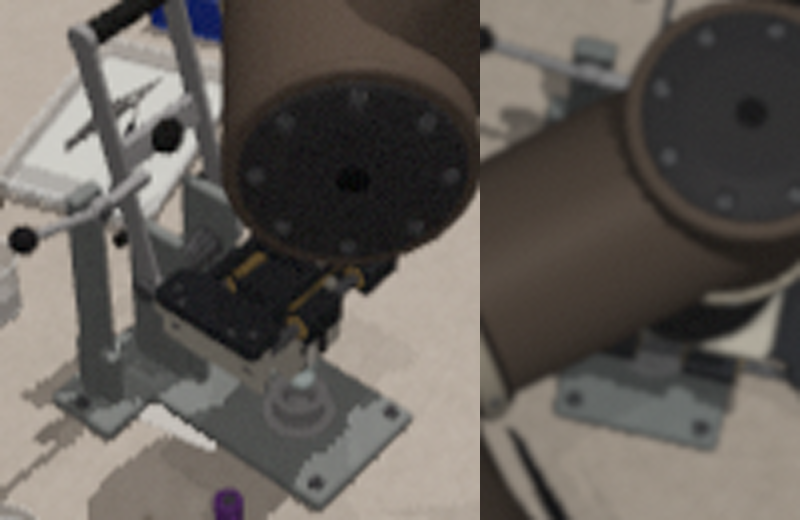

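View pics/i_wrist.png

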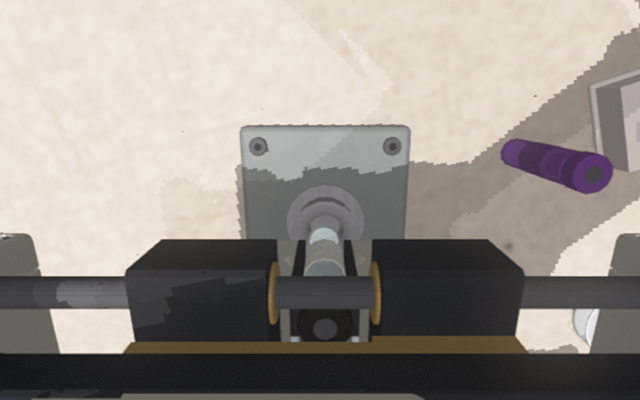

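The wrist view shows the cup's ring from column 287 to 363, with its top at row 186 and centre at about (325,222). The vial foot is just entering over it. I'll check fore-aft before inserting.

```bash
python3 - <<'E'
from h import *
w=cv2.imread("pics/i_wrist.png")
cv2.imwrite("pics/j.png",cv2.resize(w[175:250,270:380],None,fx=7,fy=7,interpolation=cv2.INTER_CUBIC))
st=r.get_state()
ux=np.array([.9725,-.2327,0])
th=np.linspace(0,2*np.pi,73)
def circ(c,rad,z): return np.c_[c[0]+rad*np.cos(th),c[1]+rad*np.sin(th),0*th+z]
img=w.copy()
big=cv2.resize(w[175:250,270:380],None,fx=7,fy=7,interpolation=cv2.INTER_CUBIC)
for c,rad,z,col in [((.5378,.0612),.0205,.034,(0,0,255)),((.5378,.0612),.013,.034,(0,255,255)),((.5381-.0005,.0613),.009,.045,(0,255,0))]:
    p=(proj("wrist",circ(c,rad,z),st)-[270,175]+.5)*7-.5
    cv2.polylines(big,[p.astype(int)],True,col,1)
cv2.imwrite("pics/j.png",big)
E
```

```text
(no output)
```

View pics/j.png

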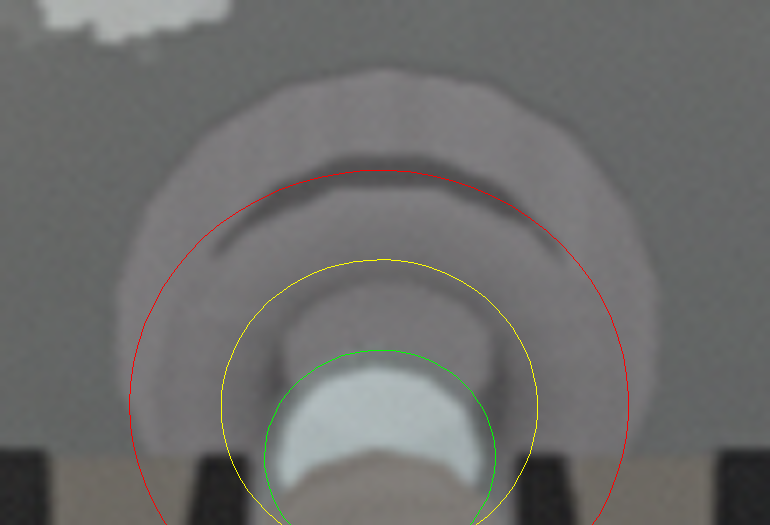

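The overlay shows the cup ring centred about 8 crop px (0.7 mm) to the press's +y of the vial. Fore-aft, ring and vial are offset by the same amount, so they agree. I'll shift 0.7 mm and insert slowly.

Emit:
drive_tool([
  [0.02, 0.07, -0.2, 0, 0, 0],
  [0.02, 0.07, -0.5, 0, 0, 0],
  [0.02, 0.07, -0.9, 0, 0, 0],
  [0.02, 0.07, -1.3, 0, 0, 0],
  [0.02, 0.07, -1.7, 0, 0, 0],
  [0.02, 0.07, -2.1, 0, 0, 0],
  [0.02, 0.07, -2.4, 0, 0, 0],
  [0.02, 0.07, -2.5, 0, 0, 0],
])

```text
time_s: 10.1
tcp_pos: [0.5406, 0.0621, 0.0452]
eef_rot: [-90.0, -0.2, -13.5]
contact_force: [1.7, -5.0, 14.9]
gripper_width: 0.0174
```

Emit:
drive_tool([
  [0, 0, 0, 0, 0, 0],
  [0, 0, 0, 0, 0, 0],
  [0, 0, -0.1, 0, 0, 0],
  [0, 0, -0.1, 0, 0, 0],
  [0, 0, -0.2, 0, 0, 0],
  [0, 0, -0.2, 0, 0, 0],
  [0, 0, -0.3, 0, 0, 0],
  [0, 0, -0.3, 0, 0, 0],
])

```text
time_s: 10.77
tcp_pos: [0.5399, 0.0622, 0.041]
eef_rot: [-89.9, -0.2, -13.5]
contact_force: [5.4, -4.4, 1.4]
gripper_width: 0.0178
```

```bash
python3 - <<'E'
from h import *
st=r.get_state()
print(st["tcp_pos"],st["eef_rot"],st["gripper_width"],st["contact_force"])
for n in ["scene","wrist"]:
    im=imaging.capture(n); cv2.imwrite(f"pics/k_{n}.png",im[:,:,::-1])
s=cv2.imread("pics/k_scene.png");t=cv2.imread("pics/k_wrist.png")
cv2.imwrite("pics/k_c.png",np.hstack([cv2.resize(s[185:235,320:370],(350,350),interpolation=cv2.INTER_CUBIC),cv2.resize(t[170:350,260:390],(253,350),interpolation=cv2.INTER_CUBIC)]))
E
```

```text
[0.53988652 0.06216586 0.04101904] [-89.94986118  -0.17333658 -13.5465972 ] 0.017819753910161943 [ 5.36254515 -4.44365992  1.44343702]
```

View pics/k_c.png

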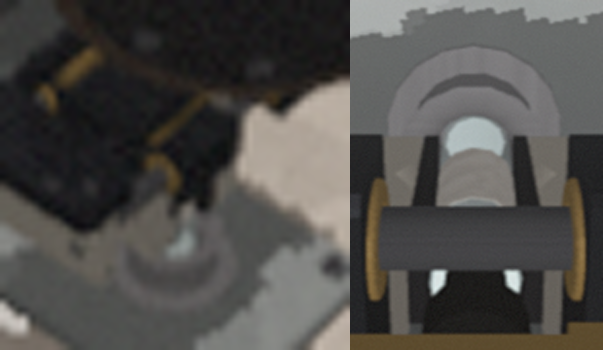

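```bash
python3 - <<'E'
import cv2,numpy as np
a=cv2.imread("pics/i_wrist.png");b=cv2.imread("pics/k_wrist.png")
cv2.imwrite("pics/l.png",np.hstack([cv2.resize(x[180:350,265:385],None,fx=3.3,fy=3.3,interpolation=cv2.INTER_CUBIC) for x in (a,b)]))
E
```

```text
(no output)
```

View pics/l.png

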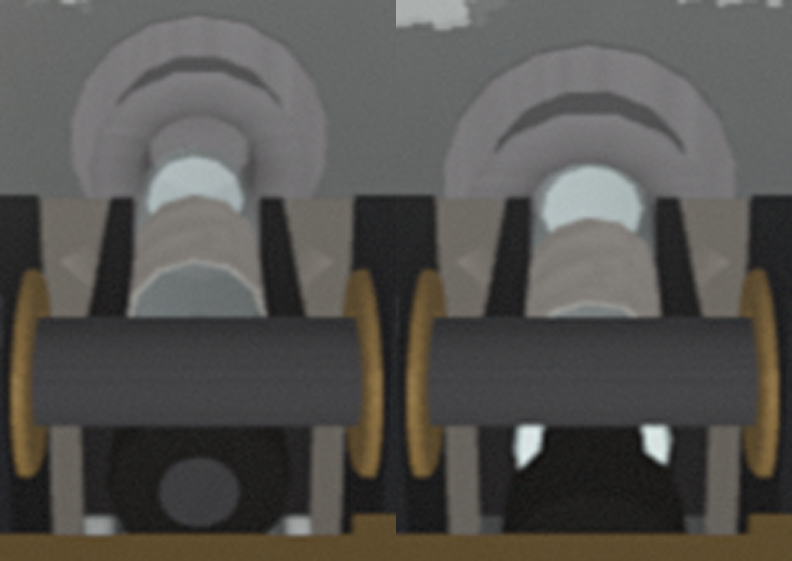

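The vial slipped up in the grip by about 6 mm as it touched the flare. It then dropped into the bore: vertical force is now 1.4 N, with a side load of (5.4, -4.4) N. I'll relieve the side load toward +x and press down a little.

Emit:
drive_tool([
  [0.05, 0, 0, 0, 0, 0],
  [0.1, -0.03, 0, 0, 0, 0],
  [0.15, -0.06, 0, 0, 0, 0],
  [0.2, -0.1, 0, 0, 0, 0],
  [0.2, -0.1, -0.1, 0, 0, 0],
  [0.2, -0.1, -0.2, 0, 0, 0],
  [0.2, -0.1, -0.2, 0, 0, 0],
  [0.2, -0.1, -0.2, 0, 0, 0],
])

```text
time_s: 11.53
tcp_pos: [0.54, 0.0613, 0.0383]
eef_rot: [-90.0, 0.0, -13.6]
contact_force: [2.1, 0.5, -1.3]
gripper_width: 0.0176
```

```bash
python3 - <<'E'
from h import *
st=r.get_state()
print(st["tcp_pos"],st["eef_rot"],st["gripper_width"],st["contact_force"],st["moment"])
im=imaging.capture("wrist"); cv2.imwrite("pics/m_w.png",im[:,:,::-1])
b=cv2.imread("pics/m_w.png")
cv2.imwrite("pics/m.png",cv2.resize(b[180:350,265:385],None,fx=3.3,fy=3.3,interpolation=cv2.INTER_CUBIC))
E
```

```text
[0.5399588  0.06130605 0.03833016] [-8.99951640e+01  4.22040022e-03 -1.35861564e+01] 0.017579301105658213 [ 2.13953192  0.45036783 -1.31286764] [ 0.30133097 -1.14354766 -0.03380738]
```

View pics/m.png

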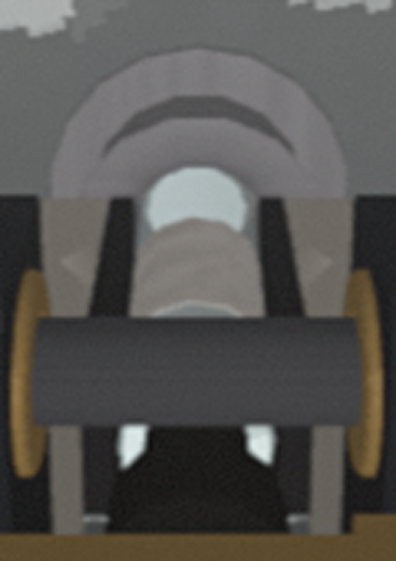

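The side load is relieved. Opening partway to let the vial settle.

Emit:
drive_tool([
  [0, 0, 0, 0, 0, 0],
  [0, 0, 0, 0, 0, 0],
  [0, 0, 0, 0, 0, 0],
  [0, 0, 0, 0, 0, 0],
  [0, 0, 0, 0, 0, 0],
  [0, 0, 0, 0, 0, 0],
  [0, 0, 0, 0, 0, 0],
  [0, 0, 0, 0, 0, 0],
], claw=0.35)

```text
time_s: 12.25
tcp_pos: [0.5399, 0.0611, 0.0386]
eef_rot: [-90.0, 0.0, -13.6]
contact_force: [0.1, -0.2, 0.3]
gripper_width: 0.0309
```

```bash
python3 - <<'E'
from h import *
st=r.get_state()
print(st["tcp_pos"],st["gripper_width"],st["contact_force"])
im=imaging.capture("wrist"); cv2.imwrite("pics/n_w.png",im[:,:,::-1])
b=cv2.imread("pics/n_w.png")
cv2.imwrite("pics/n.png",cv2.resize(b[180:350,265:385],None,fx=3.3,fy=3.3,interpolation=cv2.INTER_CUBIC))
E
```

```text
[0.53993427 0.0611444  0.03855872] 0.030873556505426634 [ 0.14380794 -0.24429757  0.32299758]
```

View pics/n.png

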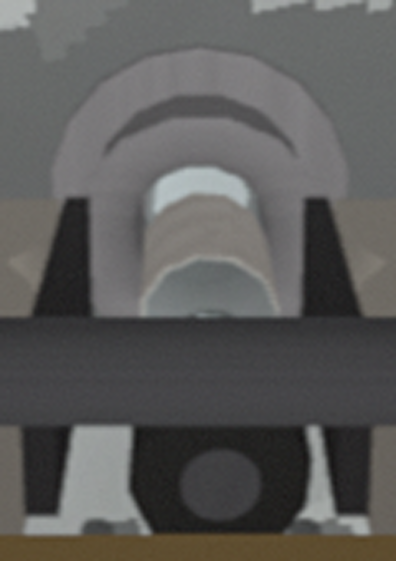

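The vial dropped into the cup: its head disc is back in view at crop (220,485) and the forces are near zero. I'll rise straight up and verify.

Emit:
drive_tool([
  [0, 0, 0.6, 0, 0, 0],
  [0, 0, 1.8, 0, 0, 0],
  [0, 0, 3.5, 0, 0, 0],
  [0, 0, 6, 0, 0, 0],
  [0, 0, 9, 0, 0, 0],
  [0, 0, 12, 0, 0, 0],
  [-1, 0.2, 15, 0, 0, 0],
  [-2.5, 0.6, 18, 0, 0, 0],
])

```text
time_s: 12.97
tcp_pos: [0.5151, 0.0669, 0.2203]
eef_rot: [-90.0, -0.0, -13.6]
contact_force: [0.8, 0.5, 0.6]
gripper_width: 0.0309
```

Emit:
drive_tool([
  [-2, 0.5, 1.5, 0, 0, 0.1],
  [-4, 1, 3, 0, 0, 0.22],
  [-6, 1.5, 4, 0, 0, 0.34],
  [-8, 2, 4, 0, 0, 0.46],
  [-9, 3, 4, 0, 0, 0.58],
  [-9, 4, 4, 0, 0, 0.7],
  [-9, 5, 4, 0, 0, 0.8],
  [-9, 5, 4, 0, 0, 0.8],
])

```text
time_s: 13.63
tcp_pos: [0.4248, 0.1182, 0.2593]
eef_rot: [-90.0, -0.1, 32.6]
contact_force: [0.3, 0.2, 0.6]
gripper_width: 0.0307
```

```bash
python3 - <<'E'
from h import *
st=r.get_state()
print(st["tcp_pos"],st["eef_rot"],st["joints"],st["contact_force"])
for n in ["scene","top"]:
    im=imaging.capture(n); cv2.imwrite(f"pics/o_{n}.png",im[:,:,::-1])
    for l in ["open_vial_foot","stopper_top","open_vial_mid"]:
        print(n,l,[(np.round(x["position"],1).tolist(),round(x["score"],2)) for x in imaging.landmark_of(n,l)[:4]])
s=cv2.imread("pics/o_scene.png");t=cv2.imread("pics/o_top.png")
cv2.imwrite("pics/o_c.png",np.hstack([cv2.resize(s[110:250,260:380],(480,560),interpolation=cv2.INTER_CUBIC),cv2.resize(t[120:260,310:390],(320,560),interpolation=cv2.INTER_CUBIC)]))
E
```

```text
[0.42483319 0.11820487 0.25934037] [-8.99871056e+01 -8.60545888e-02  3.26131784e+01] [ 4.13309373e+01 -3.61586642e+00 -2.40454663e+01  3.17806314e-04
 -6.94833853e+01 -9.87178603e+01] [0.26290264 0.19891072 0.64467257]
scene open_vial_foot [([343.0, 221.1], 0.66), ([318.6, 184.7], 0.41)]
scene stopper_top [([345.9, 199.2], 0.58), ([311.6, 274.1], 0.57)]
scene open_vial_mid [([346.3, 213.7], 0.7), ([302.6, 121.2], 0.32)]
top open_vial_foot []
top stopper_top []
top open_vial_mid [([242.8, 230.6], 0.26)]
```

View pics/o_c.png

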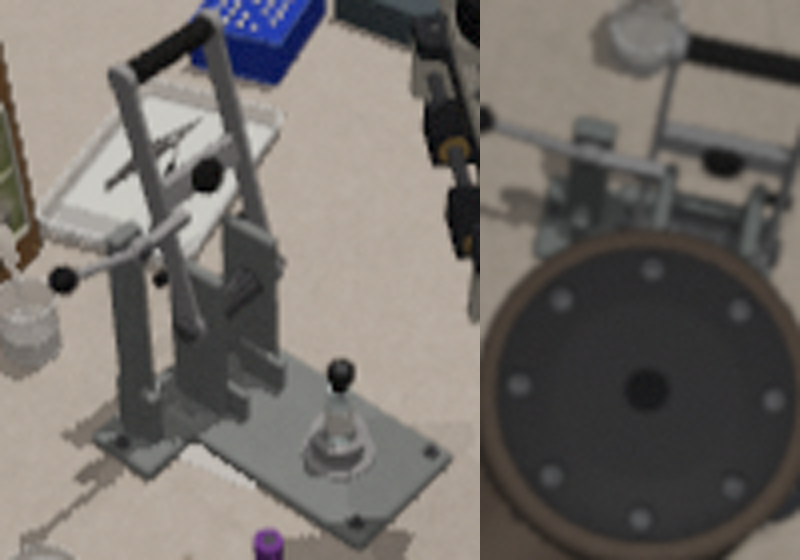

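The vial stands upright in the cup, with its head at scene (344.8,203). I'll check its height against the floor, and work out the ball and handle positions.

```bash
python3 - <<'E'
from h import *
for c in [(.5378,.0612),(.5395,.0612)]:
  for dz in (0,.006,.012):
    print(c,dz,proj("scene",np.array([(*c,.096+dz),(*c,.091+dz),(*c,.076+dz)])).round(1).tolist())
s=cv2.imread("pics/o_scene.png")
cv2.imwrite("pics/p.png",cv2.resize(s[190:240,325:365],None,fx=14,fy=14,interpolation=cv2.INTER_CUBIC)[:600])
u=np.array([.9725,-.2327,0]);v=np.array([.2327,.9725,0]);cup=np.array([.539,.0612,0])
for k,p,px in [("ball",cup+.106*u+.133*v+[0,0,.207],None),("handle",cup+.1416*u+[0,0,.274],None),("handle_end",cup-.085*u+[0,0,.1],None)]:
    print(k,p.round(4),proj("scene",p).round(1),proj("top",p).round(1))
E
```

```text
(0.5378, 0.0612) 0 [[345.3, 201.7], [345.2, 203.0], [345.1, 207.0]]
(0.5378, 0.0612) 0.006 [[345.4, 200.1], [345.3, 201.4], [345.1, 205.4]]
(0.5378, 0.0612) 0.012 [[345.4, 198.4], [345.4, 199.8], [345.2, 203.9]]
(0.5395, 0.0612) 0 [[344.7, 201.5], [344.6, 202.8], [344.5, 206.8]]
(0.5395, 0.0612) 0.006 [[344.8, 199.9], [344.7, 201.2], [344.6, 205.2]]
(0.5395, 0.0612) 0.012 [[344.8, 198.2], [344.8, 199.6], [344.6, 203.6]]
ball [0.673  0.1659 0.207 ] [[274.5 178.4]] [[310.2 147.4]]
handle [0.6767 0.0282 0.274 ] [[301.3 123.1]] [[377.5 134.8]]
handle_end [0.4563 0.081  0.1   ] [[371.9 216.7]] [[348.3 253.1]]
```

View pics/p.png

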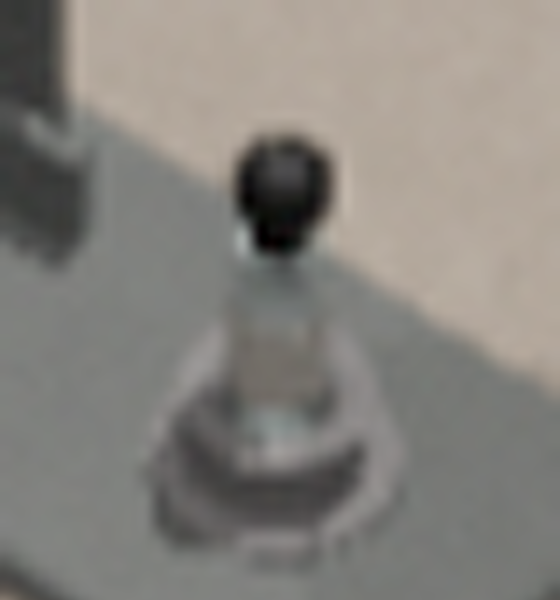

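The head centre at (344.8,202.8) matches the seated prediction of (344.6,202.8), so the vial is on the floor. Next the catch: ball at about (0.669, 0.168, 0.207). I'll go above it with the fingers shut and the jaw axis along the press's x.

Emit:
drive_tool([
  [0.8, 0.2, 0, 0, 0, 0.05],
  [2.4, 0.5, 0, 0, 0, 0.12],
  [4.4, 0.9, 0, 0, 0, 0.2],
  [6.4, 1.3, 0, 0, 0, 0.28],
  [8.4, 1.7, 0, 0, 0, 0.36],
  [10.4, 2.1, 0, 0, 0, 0.44],
  [12.4, 2.5, 0, 0, 0, 0.52],
  [14.4, 2.9, 0, 0, 0, 0.6],
], claw=0)

```text
time_s: 14.7
tcp_pos: [0.5701, 0.1459, 0.2582]
eef_rot: [-90.0, 0.0, 66.8]
contact_force: [0.2, 0.3, -0.1]
gripper_width: 0.0003
```

Emit:
drive_tool([
  [2.0, 0.4, 0, 0, 0, 0.06],
  [4.0, 0.8, 0, 0, 0, 0.1],
  [6.0, 1.2, 0, 0, 0, 0.14],
  [8.0, 1.6, 0, 0, 0, 0.17],
  [9.3, 1.8, 0, 0, 0, 0.17],
  [9.9, 1.95, 0, 0, 0, 0.17],
  [9.9, 1.95, 0, 0, 0, 0.17],
  [9.9, 1.95, 0, 0, 0, 0.17],
])

```text
time_s: 15.37
tcp_pos: [0.6676, 0.1654, 0.258]
eef_rot: [-89.9, 0.0, 76.3]
contact_force: [-0.3, -0.2, -0.8]
gripper_width: -0.0
```

```bash
python3 - <<'E'
from h import *
st=r.get_state()
print(st["tcp_pos"],st["eef_rot"],st["joints"],st["contact_force"],st["gripper_width"])
print(proj("wrist",np.array([(.669,.168,.207)]),st),proj("wrist",np.array([st["tcp_pos"]]),st))
for n in ["scene","wrist"]:
    im=imaging.capture(n); cv2.imwrite(f"pics/q_{n}.png",im[:,:,::-1])
s=cv2.imread("pics/q_scene.png");t=cv2.imread("pics/q_wrist.png")
cv2.imwrite("pics/q_c.png",np.hstack([cv2.resize(s[90:220,230:350],(369,400),interpolation=cv2.INTER_CUBIC),t[:,130:530]]))
E
```

```text
[0.66759591 0.16538714 0.25797661] [-8.99462375e+01  3.40025151e-02  7.63142663e+01] [ 3.00995583e+01  2.08841587e+01  5.26545273e+00 -1.31348583e-02
 -7.44436359e+01 -4.37817785e+01] [-0.27633703 -0.19060993 -0.77465711] -5.54443226750479e-06
[[321.77565429 227.96137527]] [[322.749556   259.23789209]]
```

View pics/q_c.png

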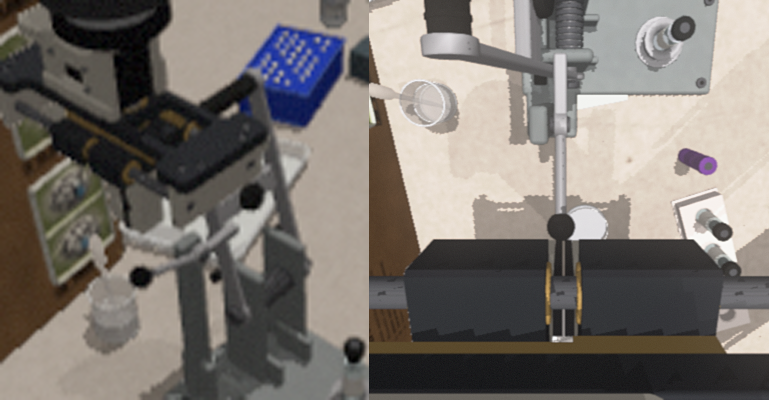

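The wrist view shows the ball at (322,227), against a prediction of (321.8,228). Pressing down.

Emit:
drive_tool([
  [0, 0, -0.8, 0, 0, 0],
  [0, 0, -2, 0, 0, 0],
  [0, 0, -3, 0, 0, 0],
  [0, 0, -3.8, 0, 0, 0],
  [0, 0, -4.5, 0, 0, 0],
  [0, 0, -5.3, 0, 0, 0],
  [0, 0, -6.1, 0, 0, 0],
  [0, 0, -6.9, 0, 0, 0],
])

```text
time_s: 16.13
tcp_pos: [0.6682, 0.1658, 0.1889]
eef_rot: [-90.0, -0.0, 76.4]
contact_force: [0.2, -0.2, 0.9]
gripper_width: 0.0004
```

Emit:
drive_tool([
  [0, 0, -0.7, 0, 0, 0],
  [0, 0, -1.4, 0, 0, 0],
  [0, 0, -2.1, 0, 0, 0],
  [0, 0, -2.7, 0, 0, 0],
  [0, 0, -3.2, 0, 0, 0],
  [0, 0, -3.6, 0, 0, 0],
  [0, 0, -3.8, 0, 0, 0],
  [0, 0, -3.9, 0, 0, 0],
])

```text
time_s: 16.8
tcp_pos: [0.6679, 0.1656, 0.1503]
eef_rot: [-90.0, 0.0, 76.4]
contact_force: [-0.2, -0.8, 1.4]
gripper_width: 0.0008
```

```bash
python3 - <<'E'
from h import *
st=r.get_state()
print(st["tcp_pos"],st["eef_rot"],st["contact_force"])
for n in ["scene","wrist"]:
    im=imaging.capture(n); cv2.imwrite(f"pics/s_{n}.png",im[:,:,::-1])
s=cv2.imread("pics/s_scene.png");t=cv2.imread("pics/s_wrist.png")
cv2.imwrite("pics/s_c.png",np.hstack([cv2.resize(s[90:220,230:350],(369,400),interpolation=cv2.INTER_CUBIC),t[:,130:530]]))
E
```

```text
[0.66793088 0.16561605 0.1502885 ] [-8.99901729e+01  6.57421198e-03  7.63587305e+01] [-0.22082112 -0.75279504  1.40027593]
```

View pics/s_c.png

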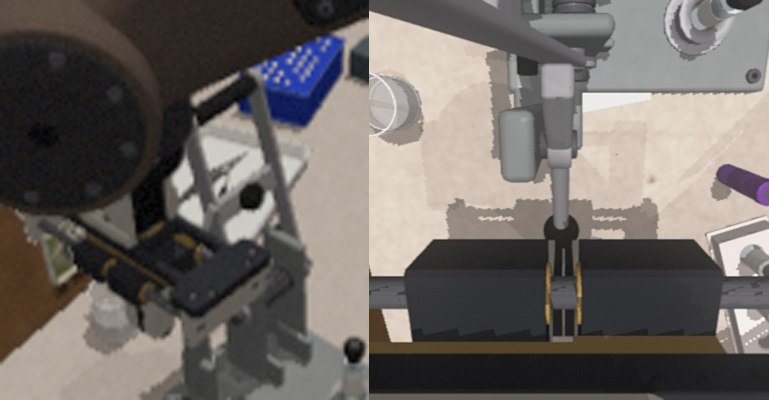

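The ball is pressed down, now at about (322,230) in the wrist view, and force is only 1.4 N. I'll push a little further to the stop.

Emit:
drive_tool([
  [-0.05, -0.2, -0.1, 0, 0, 0],
  [-0.1, -0.4, -0.2, 0, 0, 0],
  [-0.1, -0.4, -0.3, 0, 0, 0],
  [-0.1, -0.4, -0.4, 0, 0, 0],
  [-0.1, -0.4, -0.5, 0, 0, 0],
  [-0.1, -0.4, -0.6, 0, 0, 0],
  [-0.1, -0.4, -0.7, 0, 0, 0],
  [-0.1, -0.4, -0.7, 0, 0, 0],
])

```text
time_s: 17.57
tcp_pos: [0.6683, 0.1621, 0.1481]
eef_rot: [-90.3, -0.1, 76.4]
contact_force: [-6.6, 2.1, 21.2]
gripper_width: -0.0
```

It now stops at the end with 21 N. Retracting up, then moving over the handle.

Emit:
drive_tool([
  [0.1, 0.4, 1.0, 0, 0, 0],
  [0.1, 0.4, 3.5, 0, 0, 0],
  [0.1, 0.4, 7, 0, 0, 0],
  [0.1, 0.4, 11, 0, 0, 0],
  [0.1, 0.4, 14.5, 0, 0, 0],
  [0.1, 0.4, 17.5, 0, 0, 0],
  [0.1, 0.4, 19.5, 0, 0, 0],
  [0.1, 0.4, 20.0, 0, 0, 0],
])

```text
time_s: 18.23
tcp_pos: [0.6691, 0.1656, 0.3486]
eef_rot: [-90.3, -0.2, 76.4]
contact_force: [-0.2, 0.1, 0.9]
gripper_width: 0.0005
```

```bash
python3 - <<'E'
from h import *
st=r.get_state()
print(st["tcp_pos"],st["eef_rot"],st["contact_force"],st["joints"])
u=np.array([.9725,-.2327,0]);v=np.array([.2327,.9725,0]);cup=np.array([.539,.0612,0])
for n in ["scene","wrist","top"]:
    im=imaging.capture(n); cv2.imwrite(f"pics/t_{n}.png",im[:,:,::-1])
    print(n,[(np.round(x["position"],1).tolist(),round(x["score"],2)) for x in imaging.landmark_of(n,"lever_handle")[:3]],
     [(np.round(x["position"],1).tolist(),round(x["score"],2)) for x in imaging.landmark_of(n,"catch_ball")[:3]],
     proj(n,cup+.1416*u+[0,0,.274],st), proj(n,cup+.10*u+.120*v+[0,0,.141],st))
s=cv2.imread("pics/t_scene.png");t=cv2.imread("pics/t_wrist.png")
cv2.imwrite("pics/t_c.png",np.hstack([cv2.resize(s[90:220,230:350],(369,400),interpolation=cv2.INTER_CUBIC),t[:,130:530]]))
E
```

```text
[0.6690564  0.16564388 0.34862951] [-90.31613918  -0.20682571  76.36479703] [-0.20100086  0.05560628  0.9159    ] [ 3.01020822e+01  1.91761432e+01  1.41534385e+01  6.94375144e-02
 -8.46058944e+01 -4.37441592e+01]
scene [([303.1, 121.1], 0.89)] [([281.1, 194.8], 0.46)] [[301.2957089 123.1378905]] [[282.70338267 196.52233102]]
wrist [] [([325.5, 163.1], 0.86)] [[255.10602525  -4.839833  ]] [[326.66913645 160.88059024]]
top [([375.8, 135.4], 0.71)] [([316.3, 163.2], 0.68)] [[377.50548913 134.79846729]] [[315.42906446 160.37784997]]
```

View pics/t_c.png

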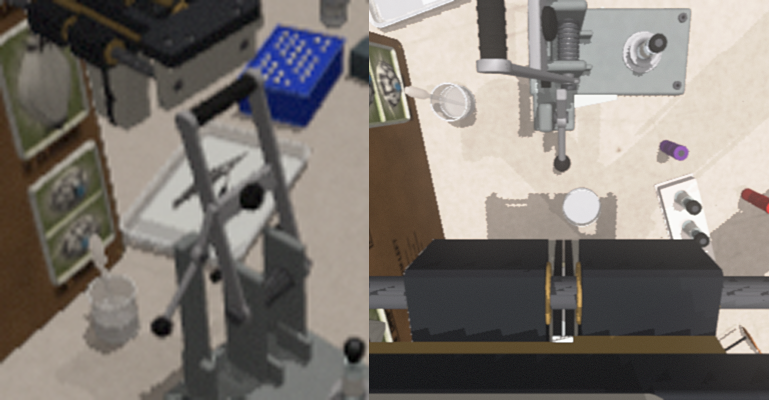

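The catch is over: the ball is at scene (281,195), against (283,196) predicted for 1.1 rad, and the lever is still raised. Moving over the handle with the jaws open.

Emit:
drive_tool([
  [0.05, -0.8, 0, 0, 0, 0],
  [0.2, -2.8, 0, 0, 0, 0],
  [0.3, -5.3, 0, 0, 0, 0],
  [0.5, -8, 0, 0, 0, 0],
  [0.6, -10.5, 0, 0, 0, 0],
  [0.7, -12.8, 0, 0, 0, 0],
  [0.8, -13.65, 0, 0, 0, 0],
  [0.8, -13.65, 0, 0, 0, 0],
], claw=0.6)

```text
time_s: 19.35
tcp_pos: [0.676, 0.0266, 0.3436]
eef_rot: [-90.0, 0.0, 76.2]
contact_force: [-0.5, 0.8, 0.1]
gripper_width: 0.0481
```

```bash
python3 - <<'E'
from h import *
st=r.get_state()
print(st["tcp_pos"],st["eef_rot"],st["contact_force"],st["joints"])
u=np.array([.9725,-.2327,0]);v=np.array([.2327,.9725,0]);cup=np.array([.539,.0612,0])
im=imaging.capture("wrist"); cv2.imwrite("pics/u_w.png",im[:,:,::-1])
h=cup+.1416*u+[0,0,.274]
print([proj("wrist",h+s*v,st).round(1).tolist() for s in (-.034,0,.034)])
E
```

```text
[0.67596219 0.02664858 0.34355238] [-8.99999148e+01  1.88025928e-02  7.62153526e+01] [-0.52950393  0.77130897  0.06738634] [ 1.87374327e+01  1.81834813e+01  1.21390528e+01  1.58963355e-02
 -8.39657523e+01 -3.25237526e+01]
[[[322.3, 166.6]], [[322.6, 216.7]], [[322.9, 263.0]]]
```

View pics/u_w.png

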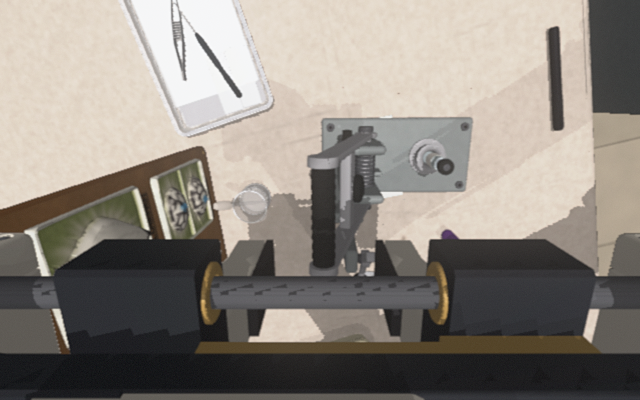

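The bar is seen at column 322, rows 168–265, as predicted. I'll descend to straddle it and close lightly.

Emit:
drive_tool([
  [0, 0.1, -0.8, 0, 0, 0],
  [0, 0.1, -2.2, 0, 0, 0],
  [0, 0.1, -4, 0, 0, 0],
  [0, 0.1, -5.8, 0, 0, 0],
  [0, 0.1, -7.3, 0, 0, 0],
  [0, 0.1, -8.4, 0, 0, 0],
  [0, 0.1, -8.8, 0, 0, 0],
  [0, 0.1, -8.8, 0, 0, 0],
])

```text
time_s: 20.07
tcp_pos: [0.6755, 0.0308, 0.2542]
eef_rot: [-89.9, 0.1, 76.4]
contact_force: [-0.6, -0.4, 0.8]
gripper_width: 0.0528
```

Emit:
drive_tool([
  [0, 0, 0, 0, 0, 0],
  [0, 0, 0, 0, 0, 0],
  [0, 0, 0, 0, 0, 0],
  [0, 0, 0, 0, 0, 0],
  [0, 0, 0, 0, 0, 0],
  [0, 0, 0, 0, 0, 0],
  [0, 0, 0, 0, 0, 0],
  [0, 0, 0, 0, 0, 0],
], claw=0, squeeze=15)

```text
time_s: 20.73
tcp_pos: [0.6767, 0.03, 0.2561]
eef_rot: [-90.1, -0.0, 76.4]
contact_force: [3.0, -1.3, 1.1]
gripper_width: 0.0158
```

The bar is gripped at 15.8 mm. I'll compute the arc waypoints.

```bash
python3 - <<'E'
import numpy as np
P=[]
for k in range(33):
    a=np.radians(15-105*k/32); u=.18*(np.sin(a)-np.sin(np.radians(15))); z=.18*(np.cos(a)-np.cos(np.radians(15)))
    P.append([97.25*u,-23.27*u,100*z])
P=np.array(P)
for c in range(4): print([ [*np.round(P[8*c+i]-P[8*c],1+1).tolist()] for i in range(1,9)])
E
```

```text
[[-0.98, 0.23, 0.24], [-1.96, 0.47, 0.42], [-2.96, 0.71, 0.54], [-3.96, 0.95, 0.6], [-4.96, 1.19, 0.61], [-5.96, 1.43, 0.55], [-6.96, 1.66, 0.44], [-7.95, 1.9, 0.27]]
[[-0.98, 0.23, -0.23], [-1.94, 0.46, -0.52], [-2.88, 0.69, -0.86], [-3.81, 0.91, -1.26], [-4.71, 1.13, -1.71], [-5.58, 1.34, -2.22], [-6.43, 1.54, -2.77], [-7.24, 1.73, -3.37]]
[[-0.78, 0.19, -0.65], [-1.52, 0.36, -1.35], [-2.22, 0.53, -2.08], [-2.88, 0.69, -2.86], [-3.49, 0.83, -3.68], [-4.06, 0.97, -4.53], [-4.57, 1.09, -5.41], [-5.04, 1.21, -6.32]]
[[-0.42, 0.1, -0.94], [-0.78, 0.19, -1.9], [-1.09, 0.26, -2.88], [-1.35, 0.32, -3.87], [-1.55, 0.37, -4.88], [-1.69, 0.4, -5.9], [-1.78, 0.43, -6.93], [-1.81, 0.43, -7.96]]
```

Emit:
drive_tool([
  [-0.98, 0.23, 0.24, 0, 0, 0],
  [-1.96, 0.47, 0.42, 0, 0, 0],
  [-2.96, 0.71, 0.54, 0, 0, 0],
  [-3.96, 0.95, 0.6, 0, 0, 0],
  [-4.96, 1.19, 0.61, 0, 0, 0],
  [-5.96, 1.43, 0.55, 0, 0, 0],
  [-6.96, 1.66, 0.44, 0, 0, 0],
  [-7.95, 1.9, 0.27, 0, 0, 0],
])

```text
time_s: 21.4
tcp_pos: [0.5954, 0.0497, 0.2583]
eef_rot: [-90.0, -0.0, 76.4]
contact_force: [3.9, 0.6, 2.7]
gripper_width: 0.0154
```

Emit:
drive_tool([
  [-0.98, 0.23, -0.23, 0, 0, 0],
  [-1.94, 0.46, -0.52, 0, 0, 0],
  [-2.88, 0.69, -0.86, 0, 0, 0],
  [-3.81, 0.91, -1.26, 0, 0, 0],
  [-4.71, 1.13, -1.71, 0, 0, 0],
  [-5.58, 1.34, -2.22, 0, 0, 0],
  [-6.43, 1.54, -2.77, 0, 0, 0],
  [-7.24, 1.73, -3.37, 0, 0, 0],
])

```text
time_s: 22.07
tcp_pos: [0.5233, 0.0667, 0.2241]
eef_rot: [-90.0, -0.0, 76.4]
contact_force: [3.5, 1.0, 2.2]
gripper_width: 0.0155
```

Emit:
drive_tool([
  [-0.78, 0.19, -0.65, 0, 0, 0],
  [-1.52, 0.36, -1.35, 0, 0, 0],
  [-2.22, 0.53, -2.08, 0, 0, 0],
  [-2.88, 0.69, -2.86, 0, 0, 0],
  [-3.49, 0.83, -3.68, 0, 0, 0],
  [-4.06, 0.97, -4.53, 0, 0, 0],
  [-4.57, 1.09, -5.41, 0, 0, 0],
  [-5.04, 1.21, -6.32, 0, 0, 0],
])

```text
time_s: 22.73
tcp_pos: [0.4733, 0.0786, 0.1606]
eef_rot: [-90.0, 0.0, 76.4]
contact_force: [5.6, 0.1, 3.0]
gripper_width: 0.0154
```

```bash
python3 - <<'E'
from h import *
st=r.get_state()
print(st["tcp_pos"],st["eef_rot"],st["contact_force"],st["joints"])
for n in ["scene","wrist"]:
    im=imaging.capture(n); cv2.imwrite(f"pics/v_{n}.png",im[:,:,::-1])
s=cv2.imread("pics/v_scene.png");t=cv2.imread("pics/v_wrist.png")
cv2.imwrite("pics/v_c.png",np.hstack([cv2.resize(s[130:260,260:380],(369,400),interpolation=cv2.INTER_CUBIC),t[:,130:530]]))
E
```

```text
[0.47331675 0.07856046 0.16058188] [-9.00173239e+01  6.35301553e-03  7.63681849e+01] [5.62384458 0.09164047 2.96678496] [ 3.30014897e+01  5.27786968e+00 -2.87283131e+01  2.04563761e-02
 -5.59865417e+01 -4.66447458e+01]
```

View pics/v_c.png

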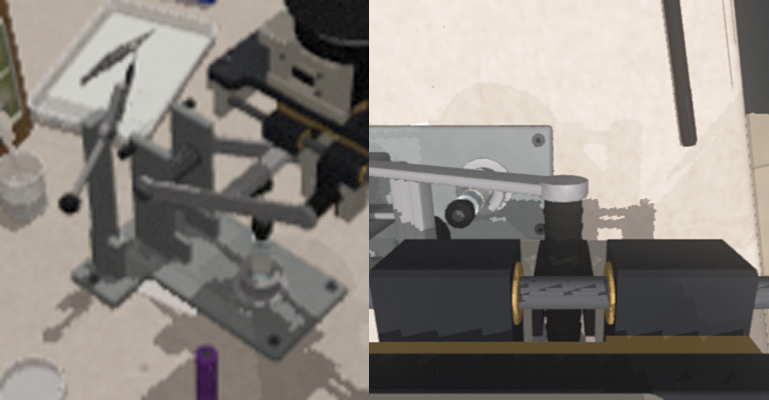

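The scene view shows the lever coming down with its pad above the upright vial at (263,225 in the crop), and the bar still in the grip. Continuing more slowly.

Emit:
drive_tool([
  [-0.42, 0.1, -0.94, 0, 0, 0],
  [-0.78, 0.19, -1.9, 0, 0, 0],
  [-1.09, 0.26, -2.88, 0, 0, 0],
  [-1.35, 0.32, -3.87, 0, 0, 0],
  [-1.55, 0.37, -4.88, 0, 0, 0],
  [-1.69, 0.4, -5.6, 0, 0, 0],
  [-1.72, 0.41, -6.0, 0, 0, 0],
  [-1.73, 0.41, -6.2, 0, 0, 0],
])

```text
time_s: 23.5
tcp_pos: [0.4573, 0.0825, 0.0992]
eef_rot: [-90.1, 0.0, 76.4]
contact_force: [6.8, -1.8, 10.0]
gripper_width: 0.0155
```

Emit:
drive_tool([
  [-0.02, 0.01, -0.3, 0, 0, 0],
  [-0.04, 0.01, -0.6, 0, 0, 0],
  [-0.05, 0.01, -0.9, 0, 0, 0],
  [-0.06, 0.02, -1.2, 0, 0, 0],
  [-0.07, 0.02, -1.4, 0, 0, 0],
  [-0.07, 0.02, -1.6, 0, 0, 0],
  [-0.07, 0.02, -1.76, 0, 0, 0],
  [-0.07, 0.02, -1.76, 0, 0, 0],
])

```text
time_s: 24.17
tcp_pos: [0.4571, 0.083, 0.0828]
eef_rot: [-90.2, -0.0, 76.4]
contact_force: [3.5, -3.0, 18.6]
gripper_width: 0.0154
```

Force is 18.6 N upward, more than the 9 N or so that pushing the stopper in takes, so it is probably home. Checking.

Emit:
drive_tool([
  [0, 0, -0.05, 0, 0, 0],
  [0, 0, -0.1, 0, 0, 0],
  [0, 0, -0.1, 0, 0, 0],
  [0, 0, -0.1, 0, 0, 0],
  [0, 0, -0.1, 0, 0, 0],
  [0, 0, -0.1, 0, 0, 0],
  [0, 0, -0.1, 0, 0, 0],
  [0, 0, -0.1, 0, 0, 0],
])

```text
time_s: 24.83
tcp_pos: [0.4571, 0.0831, 0.0821]
eef_rot: [-90.2, -0.1, 76.4]
contact_force: [3.2, -2.3, 20.3]
gripper_width: 0.016
```

```bash
python3 - <<'E'
from h import *
st=r.get_state()
print(st["tcp_pos"],st["eef_rot"],st["contact_force"],st["gripper_width"])
for n in ["scene","wrist","top"]:
    im=imaging.capture(n); cv2.imwrite(f"pics/w_{n}.png",im[:,:,::-1])
s=cv2.imread("pics/w_scene.png");t=cv2.imread("pics/w_wrist.png")
cv2.imwrite("pics/w_c.png",np.hstack([cv2.resize(s[150:250,280:370],(396,440),interpolation=cv2.INTER_CUBIC),cv2.resize(t[100:300,130:310],(396,440))]))
E
```

```text
[0.4571062  0.08310964 0.08209813] [-9.01726381e+01 -6.10913463e-02  7.64300423e+01] [ 3.21139437 -2.31957992 20.31352497] 0.016029267429450777
```

View pics/w_c.png

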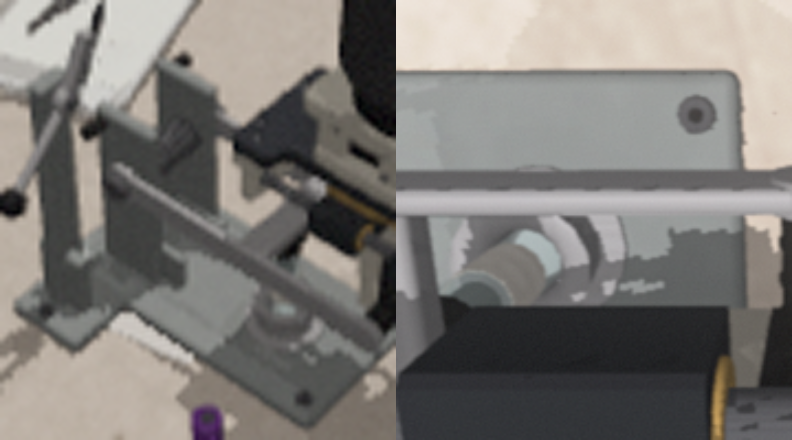

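View pics/w_scene.png

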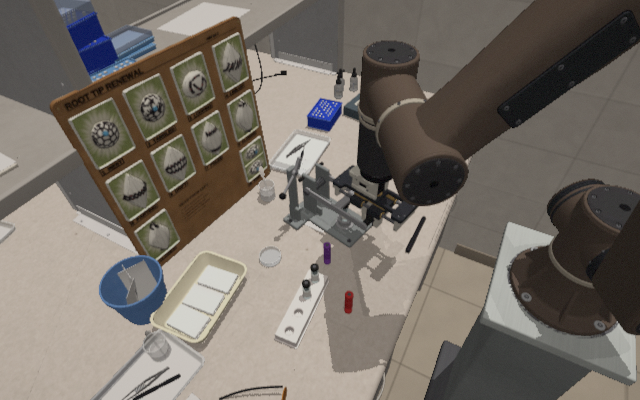

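The scene shows the lever near level. Only B and C remain in the rack, and the ball is still down at about (281,195). The grip is close to its friction limit, so I'll firm it up, then check the lever angle by overlay.

Emit:
drive_tool([
  [0, 0, 0, 0, 0, 0],
  [0, 0, 0, 0, 0, 0],
  [0, 0, 0, 0, 0, 0],
  [0, 0, 0, 0, 0, 0],
  [0, 0, -0.05, 0, 0, 0],
  [0, 0, -0.1, 0, 0, 0],
  [0, 0, -0.1, 0, 0, 0],
  [0, 0, -0.1, 0, 0, 0],
], squeeze=35)

```text
time_s: 25.65
tcp_pos: [0.4572, 0.0831, 0.0817]
eef_rot: [-90.2, -0.1, 76.4]
contact_force: [0.4, -2.5, 27.8]
gripper_width: 0.0155
```

```bash
python3 - <<'E'
from h import *
st=r.get_state()
print(st["tcp_pos"],st["contact_force"],st["gripper_width"])
for n in ["scene","wrist"]:
    im=imaging.capture(n); cv2.imwrite(f"pics/x_{n}.png",im[:,:,::-1])
u=np.array([.9725,-.2327,0]);v=np.array([.2327,.9725,0]);cup=np.array([.539,.0612,0])
s=cv2.imread("pics/x_scene.png");w=cv2.imread("pics/x_wrist.png")
big=cv2.resize(s[160:250,290:375],None,fx=6,fy=6,interpolation=cv2.INTER_CUBIC)
raw=big.copy()
for ph,col in [(1.73,(0,0,255)),(1.83,(0,255,0)),(1.90,(255,0,0))]:
    a=np.radians(15)-ph
    for off in (.042,):
      n=np.array([0,0,1]) 
      pts=[cup+.095*u+off*v+[0,0,.1]+rr*(np.sin(a)*u+np.cos(a)*n) for rr in (0,.18)]
      p=(proj("scene",np.array(pts),st)-[290,160]+.5)*6-.5
      cv2.polylines(big,[p.astype(int)],False,col,1)
cv2.imwrite("pics/x_s.png",big)
# wrist overlay of handle bar axis ends for grasp-point assumption
c=C["wrist"];K=c["mtx"];M=np.linalg.inv(c["T_tool_cam"])
for y in (-.03,-.0188,-.01):
    q=M@np.array([[-.0345,y,0,1],[-.0345,y,.008,1],[-.0345,y,-.008,1]]).T; p=(K@q[:3]); print(y,(p[:2]/p[2]).T.round(1).tolist())
cv2.imwrite("pics/x_w.png",cv2.resize(w[100:350,240:420],None,fx=2.4,fy=2.4,interpolation=cv2.INTER_CUBIC))
E
```

```text
[0.45715086 0.08313517 0.0817014 ] [ 0.40060608 -2.4985699  27.83079947] 0.015547918630712268
-0.03 [[322.4, 209.4], [343.8, 209.4], [301.0, 209.4]]
-0.0188 [[322.5, 201.1], [342.3, 201.1], [302.7, 201.1]]
-0.01 [[322.6, 195.4], [341.3, 195.4], [303.9, 195.4]]
```

View pics/x_s.png

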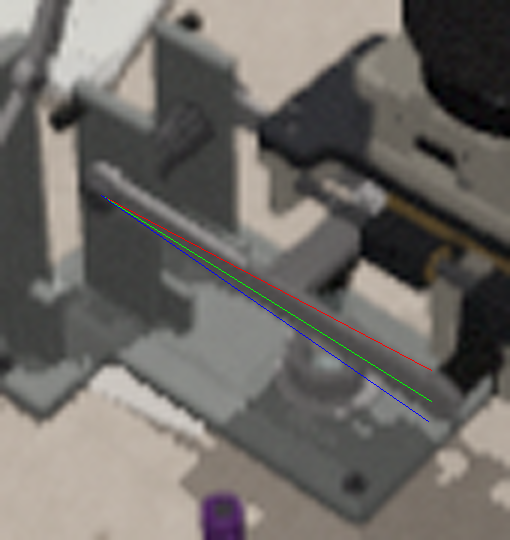

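View pics/x_w.png

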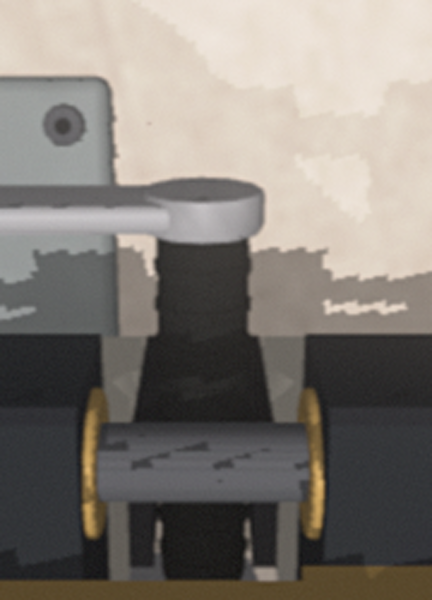

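With a firm grip, the last 0.4 mm raised the force from 20 to 28 N, a hard stop. The overlaid arm slope of 0.61 lies near the 1.83 rad line (0.62), clearly off 1.73 (0.53). So the stopper is home. One steady hold, then hand in.

Emit:
drive_tool([
  [0, 0, 0, 0, 0, 0],
  [0, 0, 0, 0, 0, 0],
  [0, 0, 0, 0, 0, 0],
  [0, 0, 0, 0, 0, 0],
  [0, 0, 0, 0, 0, 0],
  [0, 0, 0, 0, 0, 0],
  [0, 0, 0, 0, 0, 0],
  [0, 0, 0, 0, 0, 0],
])

```text
time_s: 26.42
tcp_pos: [0.4571, 0.0831, 0.0817]
eef_rot: [-90.2, -0.1, 76.4]
contact_force: [-0.2, -3.1, 28.0]
gripper_width: 0.0151
```

```bash
python3 - <<'E'
from h import *
w=cv2.imread("pics/x_wrist.png"); st=r.get_state(); print(st["contact_force"],st["tcp_pos"],st["time_s"])
cv2.imwrite("pics/y_w.png",cv2.resize(w[130:260,130:320],None,fx=4,fy=4,interpolation=cv2.INTER_CUBIC))
E
```

```text
[-0.15029678 -3.05772273 27.9872366 ] [0.45713516 0.08309859 0.08167411] 26.4167
```

View pics/y_w.png

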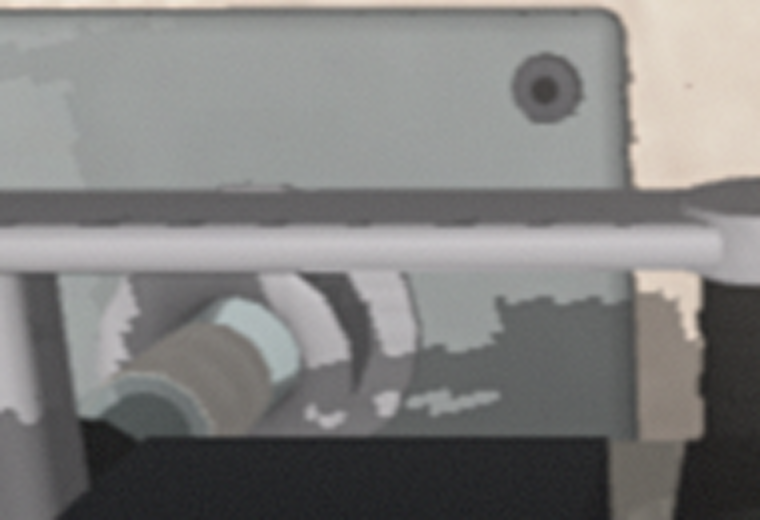

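The vial is upright in the cup under the lever, and the force is steady at 28 N. Handing in.

```bash
python3 - <<'E'
from plant import r
print(r.close_job())
E
```

```text
the job is handed in; nothing more can be done
None
```

The job is handed in with the lever held down on the sealed vial, at about 26.4 s of the 72 s allowed. No verdict came back, so success rests on my own checks below.

**What I did:**
- I took the proud-stoppered vial, the one next to the empty hole, whose head measured about 9 mm higher than the other two.
- I stood it in the cup and let go, pressed the catch ball down to its stop, then swung the lever down by its handle.

**Last checks:**
- **Lever:** it is level by image overlay, about 1.82 rad by eye. The upward force is steady at 28 N against a hard stop, more than pushing the stopper in should take, so I take the stopper as home. I could not see the stopper itself under the pad.
- **Vial:** it looks upright in the cup under the lever. After I let go, its head was within 0.2 px of where it should be when seated on the floor.
- **Catch:** the ball stayed at its fully-over position.
- **Other two vials:** both are still in the rack.

**What did not go smoothly:**
- My first estimate of the cup was about 1.5–2 mm short in x. The vial caught on the flared mouth and slid up about 6 mm in the grip, with about 15 N of contact. I removed the side load and opened the fingers, and it dropped to the floor of the cup.
- On the final press with a 15 N grip, the handle kept moving slightly under load. I raised the grip to 35 N, and it then stopped hard.

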